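Load and seal the vacuum drying chamber

TASK

Put the samples up for vacuum drying: pull the blue-fronted drawer out to its stop, stand every amber jar from it upright on the round white plate of the chamber, close the drawer again, and set the clear bell cover on the black gasket between the four screw posts. Then tighten the four red wing screws (clockwise) evenly and in cross order, each time going to the screw diagonally opposite before the other pair: first turn all four about half way, then in a second round all four fully home. Do not disturb the timer, the label roll and the marker.

Things in the scene. Friction and masses are not known exactly. Their poses are not given: they have to be found in the camera images.
- drawer (a joint): Drawer of the white bench drawer unit (195 deep, 220 wide, 95 mm high), in m: 0 shut, 0.13 at its stop. It slides out along the unit's own -x, towards the robot, with about 1 N of friction, and stays where it is left. Its tray walls are 36 mm high.
- drawer_handle (a point): Middle of the drawer's steel bar handle: round, 11 mm thick, 120 mm long, level along its own y, 63.5 mm above the worktop, its axis 35 mm in front of the blue drawer front (front's top edge 22 mm higher than the axis). Its own -x is the way the drawer opens.
- jar1_center (a point): Centre, half-way up, of a closed amber glass jar with a white cap: 40 mm diameter (cap 39), 52 mm high, 90 g, its own z up. Starts upright in the drawer, in a row of places 56 mm apart across it, so grip it with one finger in front of and one behind it, along the drawer. Absent when this start has fewer jars.
- jar2_center (a point): Centre, half-way up, of a closed amber glass jar with a white cap: 40 mm diameter (cap 39), 52 mm high, 90 g, its own z up. Starts upright in the drawer, in a row of places 56 mm apart across it, so grip it with one finger in front of and one behind it, along the drawer. Absent when this start has fewer jars.
- jar3_center (a point): Centre, half-way up, of a closed amber glass jar with a white cap: 40 mm diameter (cap 39), 52 mm high, 90 g, its own z up. Starts upright in the drawer, in a row of places 56 mm apart across it, so grip it with one finger in front of and one behind it, along the drawer. Absent when this start has fewer jars.
- chamber_plate (a point): Centre of the top face of the chamber's level round white perforated plate, 122 mm diameter, 41 mm above the worktop, z up. Jars stand wholly on it (axis at most 41 mm from the centre); three fit 35 mm from the centre, 120 degrees apart. The four screw posts stand 110.5 mm from the centre at 45, 135, 225 and 315 degrees anticlockwise from its own x (screw 1 to 4).
- chamber_gasket (a point): Centre of the ring of the black O-ring gasket (160 mm diameter, 8 mm thick) round the white plate, at the height of the gasket's top, 3.5 mm above the white plate. The cover's flange lies on it; it gives about 0.5 mm under the cover's weight and up to 4 mm when the screws are home.
- cover_handle (a point): Middle of the black grip bar on top of the cover: flat-sided, 90 mm long along its own x, 13 mm thick along its own y, 17 mm high, level; 84.5 mm above the underside of the flange, 24.5 mm above the dome. Pinch it from above across the 13 mm. The cover weighs about 450 g. A tall centrifuge stands close behind it: draw it towards the robot, then lift, and carry it on the near side.
- cover_flange (a point): Centre of the underside of the cover's aluminium flange (194 mm diameter, 8 mm thick, 126 mm opening); above it a clear dome 132 mm in diameter, 60 mm high over all, 57 mm inside. The cover is loose and round: any yaw will do. In place it is centred over the white plate on the gasket; the screw posts leave it about 5 mm of play each way.
- screw1 (a joint): Turn of wing screw 1 in rad: 0 backed off (claw clear of the cover), grows clockwise seen from above, 2.4 fully home at a hard stop; starts at 0 to 0.25. It sinks 3 mm per rad; its claw swings in over the flange, touches it at about 1.2 and squeezes the gasket from there. Takes 0.1 to 0.3 N m and stays where left.
- screw2 (a joint): Turn of wing screw 2 in rad: 0 backed off (claw clear of the cover), grows clockwise seen from above, 2.4 fully home at a hard stop; starts at 0 to 0.25. It sinks 3 mm per rad; its claw swings in over the flange, touches it at about 1.2 and squeezes the gasket from there. Takes 0.1 to 0.3 N m and stays where left.
- screw3 (a joint): Turn of wing screw 3 in rad: 0 backed off (claw clear of the cover), grows clockwise seen from above, 2.4 fully home at a hard stop; starts at 0 to 0.25. It sinks 3 mm per rad; its claw swings in over the flange, touches it at about 1.2 and squeezes the gasket from there. Takes 0.1 to 0.3 N m and stays where left.
- screw4 (a joint): Turn of wing screw 4 in rad: 0 backed off (claw clear of the cover), grows clockwise seen from above, 2.4 fully home at a hard stop; starts at 0 to 0.25. It sinks 3 mm per rad; its claw swings in over the flange, touches it at about 1.2 and squeezes the gasket from there. Takes 0.1 to 0.3 N m and stays where left.
- screw1_wing (a point): Middle of the red wings of screw 1 (opposite screw 3): upright flat grip 44 mm long along its own x, 9 mm thick along its own y, 26 mm high; pinch it from above across the 9 mm. 91 mm above the worktop when backed off. A steel claw lies below along its +x, 33 mm long, its top 23.5 mm below this point. The top of the cover's grip bar in place is 50 mm higher than this point at most.
- screw2_wing (a point): Middle of the red wings of screw 2 (opposite screw 4): upright flat grip 44 mm long along its own x, 9 mm thick along its own y, 26 mm high; pinch it from above across the 9 mm. 91 mm above the worktop when backed off. A steel claw lies below along its +x, 33 mm long, its top 23.5 mm below this point. The top of the cover's grip bar in place is 50 mm higher than this point at most.
- screw3_wing (a point): Middle of the red wings of screw 3 (opposite screw 1): upright flat grip 44 mm long along its own x, 9 mm thick along its own y, 26 mm high; pinch it from above across the 9 mm. 91 mm above the worktop when backed off. A steel claw lies below along its +x, 33 mm long, its top 23.5 mm below this point. The top of the cover's grip bar in place is 50 mm higher than this point at most.
- screw4_wing (a point): Middle of the red wings of screw 4 (opposite screw 2): upright flat grip 44 mm long along its own x, 9 mm thick along its own y, 26 mm high; pinch it from above across the 9 mm. 91 mm above the worktop when backed off. A steel claw lies below along its +x, 33 mm long, its top 23.5 mm below this point. The top of the cover's grip bar in place is 50 mm higher than this point at most.
- timer: White bench timer, 39 x 68 x 62 mm; leave alone. Origin at the centre of its underside.
- label_roll: White roll of labels, 66 mm diameter, 26 mm high; leave alone. Origin at the centre of its underside.
- marker: Marker pen with a blue cap lying on the worktop, 133 mm long along its own y, 12 mm thick; leave alone. Origin under its middle.

How it is judged:
By the outcome, as a careful person would: the job done as asked, in the order asked, and still so for the second after the job is handed in, with the robot touching nothing.
Of jar1, jar2, jar3 only 1 to 3 are there at a start; the rules pass over those that are not, and their reading is None.
At some moment in a run one of cover may be knocked a few centimetres aside while the robot is not near it.
Once in a run the grip may slacken for a moment while it holds something.
It also fails if it takes over 210 s, if anything falls off the work surface, if the arm or the gripper's body presses on something with over 40 N, if the wrist force passes 120 N, or if a joint passes its speed limit or range.

ROBOT

A 6-joint arm with a two-finger parallel gripper is mounted at the origin on a cart in front of the work surface, level with it; the furniture and walls round the work are solid. World frame = base frame: x ahead of the robot, y to its left, z up, the work surface at z = 0. Lengths are in m, angles in rad, forces in N, time in s.
With the tool pointing down it reaches from about 0.375 to 0.925 m from the base axis. Payload 5.7 kg.
Tool frame: the origin (TCP) lies between the finger pads; the fingertips stand ahead of it and the grasp point (between the pads) lies 11 mm behind it (env.finger_overhang is the z of the fingertips in the tool frame, in m); z points along the fingers, y is the line along which they close (so a half turn about z gives the same grasp; the last joint's range is limited). The gripper opens to 88 mm and grips with 3 to 60 N. Pads are 20 mm wide; open, the fingers measure 115 mm over their backs; the gripper's body (75 mm by 178 mm) begins 61 mm behind the grasp point.
Start: joints at [-1.354, 0.359, 1.51, -0, 1.272, -0.115], TCP at [0.195, -0.567, 0.231] pointing down, gripper open.
Joint ranges: [-2.97, 2.97], [-1.01, 2.36], [0.21, 2.38], [-0.96, 4.11], [0.2, 2.71], [-2.98, 2.98]. Speed limits (rad/s): [2.39, 2.39, 3.14, 3.14, 3.14, 3.14].

INTERFACE

Orientations are given as a unit quaternion [w, x, y, z].
In Python, from rig import get_obs, viewer, env gives the robot as it stands.
- The arm moves only by the shell command python3 -m pendant 'ROWS' [FORCE]. ROWS is JSON, a list of rows, each an object of numbers: "tx", "ty", "tz": the shift along the tool's x, y, z in units of 600 mm (1.0 is 600 mm); "ax", "ay", "az": the turn, a rotation vector about the tool's x, y, z in units of 180 degrees (1.0 is 180 degrees); "jaw": the opening, from 0 (shut) to 1 (fully open). In form: [{"tx": .., "ty": .., "tz": .., "ax": .., "ay": .., "az": .., "jaw": ..}, ...]. A call has 1 to 20 rows; each row is the pose to reach, as a shift and turn from the pose commanded when the call began, along the tool's axes at that moment, turning the shorter way round; what a row does not reach only later rows make up. A row lasts 1/10 s, in which the tool goes at most 50 mm and 8.59 degrees, less where a joint would pass 70% of its speed; a pose out of reach is approached as far as the arm can. A call with a number of a shift or a turn outside -1 to 1 is refused whole. A call with a gripper value outside its range is refused whole. The fingers move at their own pace and stop on an object; FORCE is the grip in N (left out, the last holds). Time passes only in rows, so rows that repeat a pose let the fingers close. It gives the time, the measured TCP pose, the force, the opening and the grip force at its end, in the units of the state.
- get_obs(): the state, without advancing time (a new reading comes with each control period).
- viewer.read_camera(name): name is "side" or "top"; returns a dict with "color" (384x512x3 uint8, red, green, blue), "K" (3x3 intrinsics, pixels), "R" (3x3) and "t" (3): a world point X has camera coordinates R X + t. Camera axes: x right, y down, z forward; pixel columns grow to the right and rows downward; lengths in m; the calibration is good to about 2 mm. A picture is of the moment at which its call begins. There is no depth.
- env.sign_off(): hands the job in; it is judged then, once.
The state is a dict: "clock": time; "joints": joint angles; "joint_vel": joint speeds; "joint_efforts": joint torques, N m; "ee_pos": TCP position; "ee_rot": TCP orientation; "contact_force": force on the tool from outside, world axes, zero at the start; "ft_torque": the same for the moment, N m; "grip_width": finger opening in m; "gripper_force": force on a finger pad.
Only numpy, scipy, OpenCV 4.12 (cv2) and the standard library are available. Lean on these libraries where they do the work, as an engineer would, in place of code of your own. Each camera call takes 0.05 s, during which the arm holds its last target. There are 200 camera calls.

## Working session

There is one attempt and no reset: what is moved stays moved. The work goes in short steps, Python scripts to look and compute and a shell command to move; the robot and the scene stay as the last step left them, time stands still between calls to the robot, and variables do not carry over. Pictures are saved under pics/ and viewed, at most 14 in all, crops included, and the job is handed in when it is done.

```bash
ls; mkdir -p pics
python3 - <<'E'
from rig import get_obs, viewer, env
import cv2
o=get_obs(); print(o['clock'],o['ee_pos'],o['ee_rot'],o['grip_width'],env.finger_overhang)
for n in('side','top'):
    c=viewer.read_camera(n); cv2.imwrite(f'pics/{n}0.png',c['color'][:,:,::-1]); print(n,c['K'].tolist(),c['R'].round(4).tolist(),c['t'].tolist())
E
```

```text
pics
0.0 [ 0.19527427 -0.56660828  0.22980326] [-9.34372369e-04  9.86272980e-01  1.65120358e-01 -5.24374309e-05] 0.08806810398027867 0.008
side [[414.1320294185061, 0.0, 259.33169834904606], [0.0, 414.1320294185061, 195.16437269952115], [0.0, 0.0, 1.0]] [[-0.8965, -0.443, 0.0119], [-0.2209, 0.4234, -0.8786], [0.3842, -0.7903, -0.4774]] [0.5097031662697279, 0.17913647948385772, 1.116698301199586]
top [[374.370000912482, 0.0, 254.27402096319392], [0.0, 374.370000912482, 193.8312045892984], [0.0, 0.0, 1.0]] [[-0.0282, -0.9996, -0.0058], [-0.9834, 0.0288, -0.1794], [0.1795, 0.0006, -0.9838]] [0.10868655667865464, 0.5518851071321322, 1.1423222043625587]
```

View pics/side0.png

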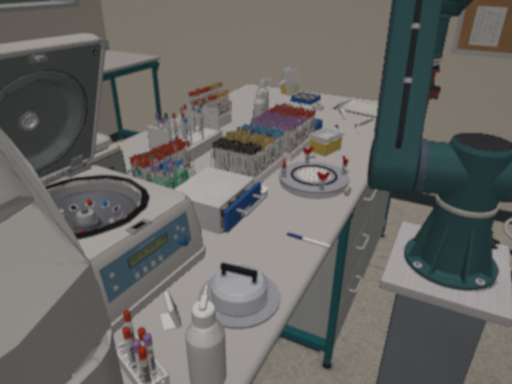

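View pics/top0.png

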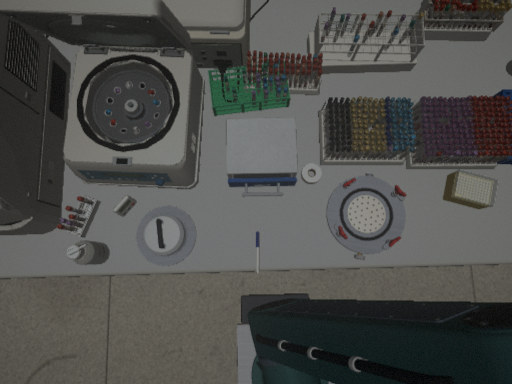

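```bash
cat > h.py <<'E'
from rig import get_obs, viewer, env
import cv2, numpy as np
from scipy.spatial.transform import Rotation as Ro
def cam(n):
    c=viewer.read_camera(n); c['img']=cv2.cvtColor(c['color'],cv2.COLOR_RGB2BGR); c['hsv']=cv2.cvtColor(c['img'],cv2.COLOR_BGR2HSV); return c
def ray(c,u,v,z):
    d=c['R'].T@np.array([(u-c['K'][0,2])/c['K'][0,0],(v-c['K'][1,2])/c['K'][1,1],1.]); o=-c['R'].T@c['t']
    return o+d*(z-o[2])/d[2]
def proj(c,X):
    p=c['K']@(c['R']@np.asarray(X,float)+c['t']); return p[:2]/p[2]
def tri(c1,p1,c2,p2):
    P=lambda c:c['K']@np.c_[c['R'],c['t']]
    X=cv2.triangulatePoints(P(c1),P(c2),np.array(p1,float),np.array(p2,float))[:,0]; return X[:3]/X[3]
def blobs(m,lo=5):
    n,l,s,ce=cv2.connectedComponentsWithStats(m.astype(np.uint8)); 
    return [(s[i,4],ce[i],np.argwhere(l==i)[:,::-1]) for i in range(1,n) if s[i,4]>=lo]
def red(c): h=c['hsv'].astype(int); return ((h[:,:,0]<8)|(h[:,:,0]>172))&(h[:,:,1]>130)&(h[:,:,2]>80)
def axis(pts):
    d=pts-pts.mean(0); w,v=np.linalg.eigh(d.T@d/len(d)); return v[:,1],np.sqrt(w)
def delta(target,yaw=None):
    """rows units to go from current pose to target world TCP (grasp point = TCP-11mm along tool z). yaw = world angle of tool y line"""
    o=get_obs(); q=np.array(o['ee_rot']); R=Ro.from_quat(q[[1,2,3,0]]); t=R.inv().apply(np.array(target)-o['ee_pos'])/.6
    y=R.apply([0,1,0]); cur=np.degrees(np.arctan2(y[1],y[0])); r=''
    if yaw is not None:
        dd=(yaw-cur+90)%180-90; r=f' az {-dd/180:.4f} (or {(-dd+180*np.sign(dd))/180:.4f})'
    print('t',t.round(4),'yaw now %.2f'%cur,r,'tilt',R.apply([0,0,1]).round(4),'J6 %.2f'%o['joints'][5])
E
python3 - <<'E'
from h import *
c=cam('top'); s=cam('side')
for cc,box in((c,(310,160,420,260)),(s,(270,140,360,200))):
    for a,ce,p in blobs(red(cc),4):
        if box[0]<ce[0]<box[2] and box[1]<ce[1]<box[3]: print(a,ce.round(1),ray(cc,*ce,.091).round(4))
w=np.vstack([c['img'][165:265,310:420],c['img'][165:265,110:220],c['img'][110:210,210:320]])
A=cv2.resize(c['img'][160:265,310:420],None,fx=5,fy=5,interpolation=cv2.INTER_CUBIC)
B=cv2.resize(c['img'][110:270,120:330],None,fx=3.8,fy=3.7,interpolation=cv2.INTER_CUBIC)
cv2.imwrite('pics/a1.png',A);cv2.imwrite('pics/b1.png',B)
# plate white blob
g=cv2.cvtColor(c['img'],cv2.COLOR_BGR2GRAY)
for a,ce,p in blobs((g>150),300):
    (e)=cv2.fitEllipse(cv2.convexHull(p.astype(np.int32))) ; print('bright',a,ce.round(1),e)
# blue
h=c['hsv']; m=(h[:,:,0]>100)&(h[:,:,0]<130)&(h[:,:,1]>120)
for a,ce,p in blobs(m,15):
    if 150<ce[1]<260: print('blue',a,ce.round(1),p.min(0),p.max(0),cv2.minAreaRect(p.astype(np.float32)))
E
```

```text
23 [348.3 182.4] [ 0.5746 -0.1984  0.091 ]
15 [398.7 189.3] [ 0.5486 -0.3516  0.091 ]
5 [403.6 193.8] [ 0.534  -0.3651  0.091 ]
26 [342.5 232.5] [ 0.421  -0.1696  0.091 ]
24 [394.1 241.2] [ 0.3907 -0.3223  0.091 ]
33 [307.7 149.9] [ 0.5416 -0.3544  0.091 ]
16 [344.8 160.8] [ 0.3888 -0.3212  0.091 ]
6 [284.  163.5] [ 0.5713 -0.1979  0.091 ]
41 [322.5 175.9] [ 0.4193 -0.1657  0.091 ]
blue 185 [260.7 179.5] [228 178] [295 181] ((261.5, 179.5), (3.0, 67.0), 90.0)
```

View pics/a1.png

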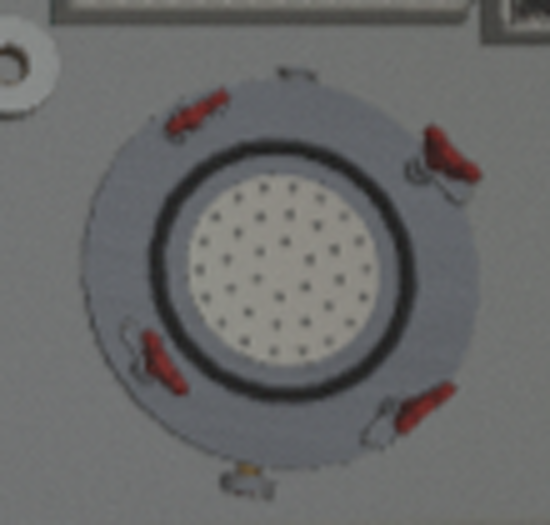

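View pics/b1.png

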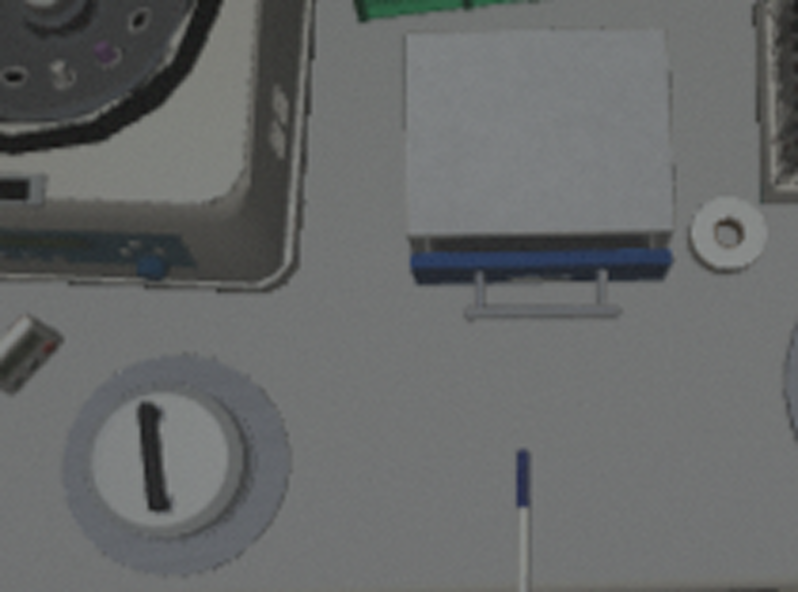

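Run:
```python
from h import *
c=cam('top'); s=cam('side')
for n,p,z in(('handle L',(243.2,195.1),.069),('handle R',(283.2,193.8),.069),('covgrip a',(159.5,219.5),.093),('covgrip b',(162.1,247.3),.093),('flange',(166.6,235.4),.008),('plate',(366.9,213.9),.041),('markercap',(257.6,231.6),.006),('unit FL',(227,173),.095),('unit FR',(296.5,172.5),.095),('unit BL',(226.5,119),.095),('unit BR',(295,118),.095),('roll',(311.8,173),.026),('timer',(125,205),.06)):
    print(n,ray(c,*p,z).round(4))
X=ray(c,263.2,194.4,.069); print(X,'side px',proj(s,X), proj(s,ray(c,366.9,213.9,.041)), proj(s,ray(c,160.8,233.4,.093)))
I=np.vstack([cv2.resize(s['img'][130:230,200:360],None,fx=4,fy=3,interpolation=cv2.INTER_CUBIC),cv2.resize(s['img'][255:330,180:340],None,fx=4,fy=4,interpolation=cv2.INTER_CUBIC)])
cv2.imwrite('pics/s1.png',I)
delta([X[0],X[1],.2],0)
```

```text
handle L [0.5483 0.1276 0.069 ]
handle R [0.5488 0.0022 0.069 ]
covgrip a [0.4762 0.3826 0.093 ]
covgrip b [0.3923 0.3734 0.093 ]
flange [0.434  0.3805 0.008 ]
plate [ 0.4813 -0.2627  0.041 ]
markercap [0.438  0.0855 0.006 ]
unit FL [0.6146 0.1753 0.095 ]
unit FR [ 0.6098 -0.0397  0.095 ]
unit BL [0.7911 0.1743 0.095 ]
unit BR [ 0.7878 -0.0436  0.095 ]
roll [ 0.6231 -0.0978  0.026 ]
timer [0.5292 0.5006 0.06  ]
[0.5487237  0.06487925 0.069     ] side px [255.9604641  203.41862195] [313.573695   174.47601348] [239.22535452 266.33293272]
t [ 0.8998 -0.8039  0.0512] yaw now -70.99  az -0.3944 (or 0.6056) tilt [-2.e-04  7.e-04 -1.e+00] J6 -0.12
```

View pics/s1.png

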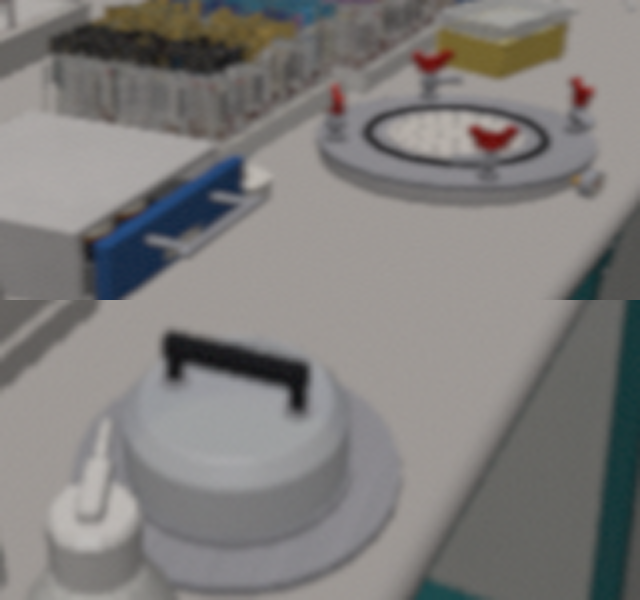

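```bash
r='x'; python3 -m pendant '[{"tx":0.9,"ty":-0.804,"tz":0.05,"az":-0.394,"jaw":0.3},{"tx":0.9,"ty":-0.804,"tz":0.05,"az":-0.394,"jaw":0.3},{"tx":0.9,"ty":-0.804,"tz":0.05,"az":-0.394,"jaw":0.3},{"tx":0.9,"ty":-0.804,"tz":0.05,"az":-0.394,"jaw":0.3},{"tx":0.9,"ty":-0.804,"tz":0.05,"az":-0.394,"jaw":0.3},{"tx":0.9,"ty":-0.804,"tz":0.05,"az":-0.394,"jaw":0.3},{"tx":0.9,"ty":-0.804,"tz":0.05,"az":-0.394,"jaw":0.3},{"tx":0.9,"ty":-0.804,"tz":0.05,"az":-0.394,"jaw":0.3},{"tx":0.9,"ty":-0.804,"tz":0.05,"az":-0.394,"jaw":0.3},{"tx":0.9,"ty":-0.804,"tz":0.05,"az":-0.394,"jaw":0.3},{"tx":0.9,"ty":-0.804,"tz":0.05,"az":-0.394,"jaw":0.3},{"tx":0.9,"ty":-0.804,"tz":0.05,"az":-0.394,"jaw":0.3},{"tx":0.9,"ty":-0.804,"tz":0.05,"az":-0.394,"jaw":0.3},{"tx":0.9,"ty":-0.804,"tz":0.05,"az":-0.394,"jaw":0.3},{"tx":0.9,"ty":-0.804,"tz":0.05,"az":-0.394,"jaw":0.3},{"tx":0.9,"ty":-0.804,"tz":0.05,"az":-0.394,"jaw":0.3},{"tx":0.9,"ty":-0.804,"tz":0.05,"az":-0.394,"jaw":0.3},{"tx":0.9,"ty":-0.804,"tz":0.05,"az":-0.394,"jaw":0.3},{"tx":0.9,"ty":-0.804,"tz":0.05,"az":-0.394,"jaw":0.3},{"tx":0.9,"ty":-0.804,"tz":0.05,"az":-0.394,"jaw":0.3}]' 20
python3 -c "
from h import *
delta([.5487,.065,.0525],0)
print(get_obs()['joints'])
c=cam('top');cv2.imwrite('pics/t2.png',cv2.resize(c['img'][110:270,120:330],None,fx=3.8,fy=3.7))"
```

```text
t [ 0.8998 -0.8039  0.297 ] yaw now -70.99  az -0.3944 (or 0.6056) tilt [-2.e-04  7.e-04 -1.e+00] J6 -0.12
[-1.35409033e+00  3.59083870e-01  1.51077057e+00  3.62310609e-06
  1.27249424e+00 -1.15071315e-01]validation failed for argument at $[0]...
```

```bash
python3 -m pendant '[{"tx":0.9,"ty":-0.804,"tz":0.05,"ax":0,"ay":0,"az":-0.394,"jaw":0.3},{"tx":0.9,"ty":-0.804,"tz":0.05,"ax":0,"ay":0,"az":-0.394,"jaw":0.3},{"tx":0.9,"ty":-0.804,"tz":0.05,"ax":0,"ay":0,"az":-0.394,"jaw":0.3},{"tx":0.9,"ty":-0.804,"tz":0.05,"ax":0,"ay":0,"az":-0.394,"jaw":0.3},{"tx":0.9,"ty":-0.804,"tz":0.05,"ax":0,"ay":0,"az":-0.394,"jaw":0.3},{"tx":0.9,"ty":-0.804,"tz":0.05,"ax":0,"ay":0,"az":-0.394,"jaw":0.3},{"tx":0.9,"ty":-0.804,"tz":0.05,"ax":0,"ay":0,"az":-0.394,"jaw":0.3},{"tx":0.9,"ty":-0.804,"tz":0.05,"ax":0,"ay":0,"az":-0.394,"jaw":0.3},{"tx":0.9,"ty":-0.804,"tz":0.05,"ax":0,"ay":0,"az":-0.394,"jaw":0.3},{"tx":0.9,"ty":-0.804,"tz":0.05,"ax":0,"ay":0,"az":-0.394,"jaw":0.3}]' 20
python3 -c "
from h import *
delta([.5487,.065,.0525],0)
print(get_obs()['joints'],get_obs()['ee_pos'])"
```

```text
clock: 1.35
ee_pos: [0.44, -0.1294, 0.2102]
ee_rot: [0.0, 0.707, 0.707, 0.0]
contact_force: [0.7, 0.1, -0.3]
grip_width: 0.0267
gripper_force: 0.0
t [0.3241 0.1808 0.2629] yaw now -0.01  az -0.0001 (or 0.9999) tilt [ 9.e-04 -4.e-04 -1.e+00] J6 -0.44
[-4.36821271e-01  1.76404680e-01  1.82959388e+00  4.19163277e-05
  1.13465516e+00 -4.36645855e-01] [ 0.44004663 -0.12940338  0.21022818]
```

```bash
python3 -m pendant '[{"tx":0.324,"ty":0.181,"tz":0,"ax":0,"ay":0,"az":0,"jaw":0.3},{"tx":0.324,"ty":0.181,"tz":0,"ax":0,"ay":0,"az":0,"jaw":0.3},{"tx":0.324,"ty":0.181,"tz":0.0,"ax":0,"ay":0,"az":0,"jaw":0.3},{"tx":0.324,"ty":0.181,"tz":0.05,"ax":0,"ay":0,"az":0,"jaw":0.3},{"tx":0.324,"ty":0.181,"tz":0.1,"ax":0,"ay":0,"az":0,"jaw":0.3},{"tx":0.324,"ty":0.181,"tz":0.1,"ax":0,"ay":0,"az":0,"jaw":0.3},{"tx":0.324,"ty":0.181,"tz":0.1,"ax":0,"ay":0,"az":0,"jaw":0.3}]' 20
python3 -c "
from h import *
delta([.5487,.065,.0525],0)
s=cam('side');cv2.imwrite('pics/t2.png',cv2.resize(s['img'][130:230,200:330],None,fx=6,fy=6,interpolation=2))"
```

```text
clock: 2.05
ee_pos: [0.5472, 0.0633, 0.1492]
ee_rot: [-0.001, 0.707, 0.707, -0.001]
contact_force: [0.1, -0.2, 0.3]
grip_width: 0.0259
gripper_force: 0.0
t [0.0029 0.003  0.1612] yaw now 0.03  az 0.0002 (or -0.9998) tilt [-2.8e-03 -3.0e-04 -1.0e+00] J6 -0.01
```

View pics/t2.png

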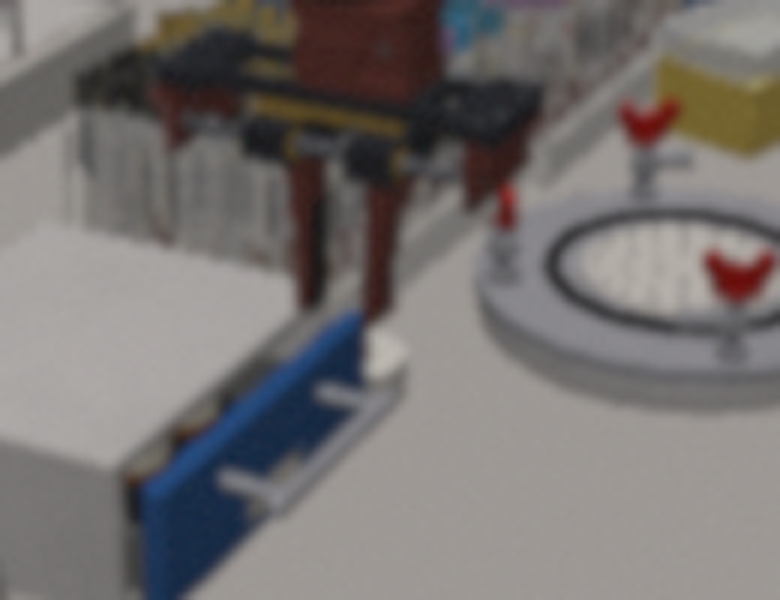

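```bash
python3 -m pendant '[{"tx":0.002,"ty":0.002,"tz":0.05,"ax":0,"ay":0,"az":0,"jaw":0.3},{"tx":0.002,"ty":0.002,"tz":0.1,"ax":0,"ay":0,"az":0,"jaw":0.3},{"tx":0.002,"ty":0.002,"tz":0.13,"ax":0,"ay":0,"az":0,"jaw":0.3},{"tx":0.002,"ty":0.002,"tz":0.16,"ax":0,"ay":0,"az":0,"jaw":0.3},{"tx":0.002,"ty":0.002,"tz":0.16,"ax":0,"ay":0,"az":0,"jaw":0.3},{"tx":0.002,"ty":0.002,"tz":0.16,"ax":0,"ay":0,"az":0,"jaw":0.05},{"tx":0.002,"ty":0.002,"tz":0.16,"ax":0,"ay":0,"az":0,"jaw":0},{"tx":0.002,"ty":0.002,"tz":0.16,"ax":0,"ay":0,"az":0,"jaw":0},{"tx":0.002,"ty":0.002,"tz":0.16,"ax":0,"ay":0,"az":0,"jaw":0}]' 20
```

```text
clock: 3.0
ee_pos: [0.5505, 0.0638, 0.0557]
ee_rot: [0.001, 0.707, 0.707, 0.001]
contact_force: [-1.1, -3.4, 7.5]
grip_width: 0.0105
gripper_force: 20.0
```

```bash
python3 -m pendant '[{"tx":0,"ty":-0.01,"tz":0,"ax":0,"ay":0,"az":0,"jaw":0},{"tx":0,"ty":-0.03,"tz":0,"ax":0,"ay":0,"az":0,"jaw":0},{"tx":0,"ty":-0.05,"tz":0,"ax":0,"ay":0,"az":0,"jaw":0},{"tx":0,"ty":-0.07,"tz":0,"ax":0,"ay":0,"az":0,"jaw":0},{"tx":0,"ty":-0.09,"tz":0,"ax":0,"ay":0,"az":0,"jaw":0},{"tx":0,"ty":-0.11,"tz":0,"ax":0,"ay":0,"az":0,"jaw":0},{"tx":0,"ty":-0.13,"tz":0,"ax":0,"ay":0,"az":0,"jaw":0},{"tx":0,"ty":-0.15,"tz":0,"ax":0,"ay":0,"az":0,"jaw":0},{"tx":0,"ty":-0.16,"tz":0,"ax":0,"ay":0,"az":0,"jaw":0},{"tx":0,"ty":-0.16,"tz":0,"ax":0,"ay":0,"az":0,"jaw":0},{"tx":0,"ty":-0.16,"tz":0,"ax":0,"ay":0,"az":0,"jaw":0}]' 20
python3 -c "
from h import *
c=cam('top');cv2.imwrite('pics/t3.png',cv2.resize(c['img'][110:270,200:330],None,fx=4,fy=3.7,interpolation=2))"
```

```text
clock: 4.1
ee_pos: [0.4538, 0.0647, 0.0556]
ee_rot: [0.001, 0.708, 0.707, 0.001]
contact_force: [-1.2, 0.6, 15.8]
grip_width: 0.0104
gripper_force: 20.0
```

```bash
python3 -m pendant '[{"tx":0,"ty":0,"tz":-0.005,"ax":0,"ay":0,"az":0,"jaw":0},{"tx":0,"ty":-0.01,"tz":-0.005,"ax":0,"ay":0,"az":0,"jaw":0},{"tx":0,"ty":-0.02,"tz":-0.005,"ax":0,"ay":0,"az":0,"jaw":0},{"tx":0,"ty":-0.025,"tz":-0.005,"ax":0,"ay":0,"az":0,"jaw":0},{"tx":0,"ty":-0.025,"tz":-0.005,"ax":0,"ay":0,"az":0,"jaw":0}]' 20;python3 -m pendant '[{"tx":0,"ty":-0.01,"tz":0,"ax":0,"ay":0,"az":0,"jaw":0},{"tx":0,"ty":-0.02,"tz":0,"ax":0,"ay":0,"az":0,"jaw":0},{"tx":0,"ty":-0.02,"tz":0,"ax":0,"ay":0,"az":0,"jaw":0}]' 20
```

```text
clock: 4.65
ee_pos: [0.4361, 0.0647, 0.0565]
ee_rot: [-0.001, 0.708, 0.707, -0.001]
contact_force: [-0.5, 3.1, -12.5]
grip_width: 0.0105
gripper_force: 20.0
clock: 4.95
ee_pos: [0.4321, 0.0642, 0.0576]
ee_rot: [0.004, 0.708, 0.707, 0.004]
contact_force: [11.5, 1.6, -24.0]
grip_width: 0.0105
gripper_force: 20.0
```

```bash
python3 -m pendant '[{"tx":0,"ty":0.005,"tz":0,"ax":0,"ay":0,"az":0,"jaw":0.3},{"tx":0,"ty":0.005,"tz":0,"ax":0,"ay":0,"az":0,"jaw":0.3},{"tx":0,"ty":0.005,"tz":-0.08,"ax":0,"ay":0,"az":0,"jaw":0.3},{"tx":0,"ty":0.005,"tz":-0.16,"ax":0,"ay":0,"az":0,"jaw":0.3},{"tx":0,"ty":0.005,"tz":-0.24,"ax":0,"ay":0,"az":0,"jaw":0.3},{"tx":-0.2,"ty":0.005,"tz":-0.3,"ax":0,"ay":0,"az":0,"jaw":0.7},{"tx":-0.4,"ty":0.005,"tz":-0.3,"ax":0,"ay":0,"az":0,"jaw":0.7},{"tx":-0.4,"ty":0.005,"tz":-0.3,"ax":0,"ay":0,"az":0,"jaw":0.7},{"tx":-0.4,"ty":0.005,"tz":-0.3,"ax":0,"ay":0,"az":0,"jaw":0.7},{"tx":-0.4,"ty":0.005,"tz":-0.3,"ax":0,"ay":0,"az":0,"jaw":0.7},{"tx":-0.4,"ty":0.005,"tz":-0.3,"ax":0,"ay":0,"az":0,"jaw":0.7}]' 20
python3 -c "
from h import *
c=cam('top');s=cam('side')
cv2.imwrite('pics/t4.png',np.hstack([cv2.resize(c['img'][150:250,210:310],(400,400),interpolation=2),cv2.resize(s['img'][160:260,190:290],(400,400),interpolation=2)]))"
```

```text
clock: 6.05
ee_pos: [0.4295, -0.181, 0.2384]
ee_rot: [0.002, 0.709, 0.705, -0.001]
contact_force: [-0.5, 1.0, 0.0]
grip_width: 0.0614
gripper_force: 0.0
```

View pics/t4.png

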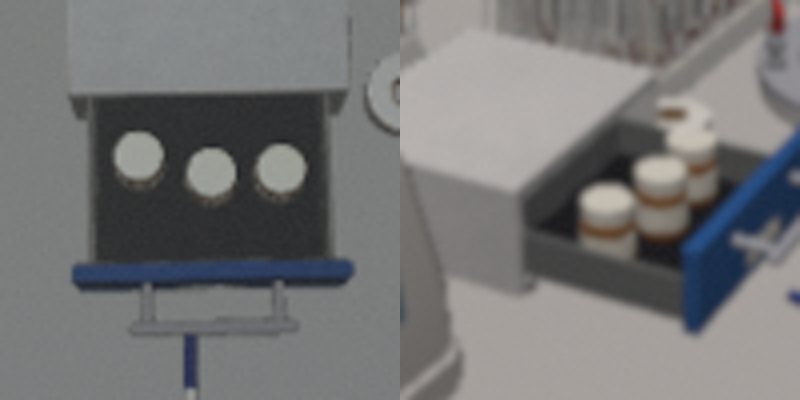

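```bash
cat >> h.py <<'E'
def caps(c,box):
    g=cv2.cvtColor(c['img'],cv2.COLOR_BGR2GRAY); x0,y0,x1,y1=box; m=np.zeros_like(g); m[y0:y1,x0:x1]=g[y0:y1,x0:x1]>130
    return [(a,ce) for a,ce,p in blobs(m,25)]
E
python3 -c "
from h import *
c=cam('top');s=cam('side')
for t,p in(((244.5,189.5),(242,209.5)),((262.5,193),(255.2,203.2)),((280.2,192),(263,194.2))):
    print(tri(c,t,s,p).round(4), ray(c,*t,.08).round(4))
for a,ce in caps(c,(234,180,292,202)): print(a,ce,ray(c,*ce,.075).round(4))
delta([.55,.065,.2],0)
"
```

```text
[0.565  0.1229 0.0738] [0.5639 0.1228 0.08  ]
[0.5517 0.0665 0.07  ] [0.5512 0.0672 0.08  ]
[0.5526 0.0112 0.074 ] [0.5528 0.0121 0.08  ]
103 [244.08737864 188.3592233 ] [0.5686 0.1241 0.075 ]
105 [262.36190476 192.56190476] [0.5535 0.0674 0.075 ]
100 [279.87 191.66] [0.5548 0.0128 0.075 ]
t [0.399  0.2027 0.0615] yaw now -0.04  az -0.0002 (or 0.9998) tilt [-0.001  0.001 -1.   ] J6 -0.54
```

```bash
python3 -m pendant '[{"tx":0.311,"ty":0.209,"tz":0.06,"ax":0,"ay":0,"az":0,"jaw":0.6},{"tx":0.311,"ty":0.209,"tz":0.06,"ax":0,"ay":0,"az":0,"jaw":0.6},{"tx":0.311,"ty":0.209,"tz":0.06,"ax":0,"ay":0,"az":0,"jaw":0.6},{"tx":0.311,"ty":0.209,"tz":0.06,"ax":0,"ay":0,"az":0,"jaw":0.6},{"tx":0.311,"ty":0.209,"tz":0.1,"ax":0,"ay":0,"az":0,"jaw":0.6},{"tx":0.311,"ty":0.209,"tz":0.15,"ax":0,"ay":0,"az":0,"jaw":0.6},{"tx":0.311,"ty":0.209,"tz":0.2,"ax":0,"ay":0,"az":0,"jaw":0.6},{"tx":0.311,"ty":0.209,"tz":0.2,"ax":0,"ay":0,"az":0,"jaw":0.6},{"tx":0.311,"ty":0.209,"tz":0.2,"ax":0,"ay":0,"az":0,"jaw":0.6}]' 20
python3 -c "
from h import *
delta([.5535,.0122,.044],0)
c=cam('top');s=cam('side')
cv2.imwrite('pics/t5.png',np.hstack([cv2.resize(c['img'][150:250,210:310],(400,400),interpolation=2),cv2.resize(s['img'][140:240,210:310],(400,400),interpolation=2)]))"
```

```text
clock: 7.15
ee_pos: [0.5537, 0.0122, 0.117]
ee_rot: [-0.001, 0.707, 0.707, -0.001]
contact_force: [0.1, 0.2, 0.9]
grip_width: 0.0527
gripper_force: 0.0
t [-1.000e-04 -0.000e+00  1.217e-01] yaw now 0.04  az 0.0002 (or -0.9998) tilt [-1.9e-03  4.0e-04 -1.0e+00] J6 -0.10
```

View pics/t5.png

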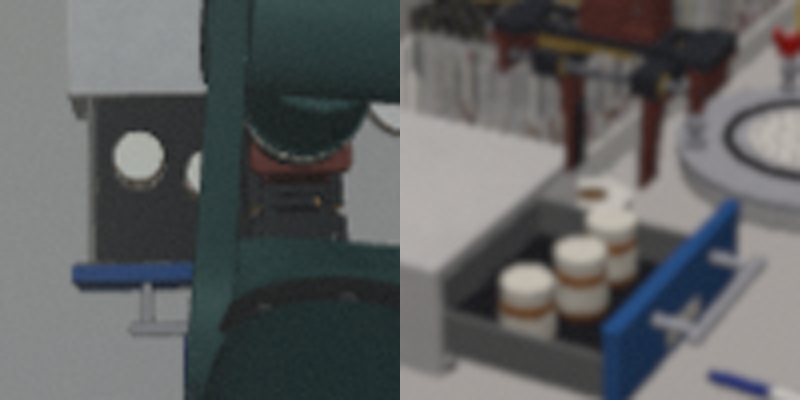

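```bash
python3 -m pendant '[{"tx":0,"ty":0,"tz":0.05,"ax":0,"ay":0,"az":0,"jaw":0.6},{"tx":0,"ty":0,"tz":0.09,"ax":0,"ay":0,"az":0,"jaw":0.6},{"tx":0,"ty":0,"tz":0.12,"ax":0,"ay":0,"az":0,"jaw":0.6},{"tx":0,"ty":0,"tz":0.12,"ax":0,"ay":0,"az":0,"jaw":0.6},{"tx":0,"ty":0,"tz":0.12,"ax":0,"ay":0,"az":0,"jaw":0.3},{"tx":0,"ty":0,"tz":0.12,"ax":0,"ay":0,"az":0,"jaw":0.3},{"tx":0,"ty":0,"tz":0.12,"ax":0,"ay":0,"az":0,"jaw":0.3},{"tx":0,"ty":0,"tz":0.12,"ax":0,"ay":0,"az":0,"jaw":0.3}]' 25
```

```text
clock: 8.05
ee_pos: [0.556, 0.0107, 0.0466]
ee_rot: [0.001, 0.708, 0.707, 0.001]
contact_force: [-0.1, -0.7, 6.6]
grip_width: 0.0395
gripper_force: 25.0
```

```bash
python3 -m pendant '[{"tx":0,"ty":0,"tz":-0.06,"ax":0,"ay":0,"az":0,"jaw":0.3},{"tx":0,"ty":0,"tz":-0.12,"ax":0,"ay":0,"az":0,"jaw":0.3},{"tx":0,"ty":0,"tz":-0.18,"ax":0,"ay":0,"az":0,"jaw":0.3},{"tx":0,"ty":0,"tz":-0.23,"ax":0,"ay":0,"az":0,"jaw":0.3},{"tx":-0.06,"ty":-0.01,"tz":-0.23,"ax":0,"ay":0,"az":0,"jaw":0.3},{"tx":-0.13,"ty":-0.02,"tz":-0.23,"ax":0,"ay":0,"az":0,"jaw":0.3},{"tx":-0.2,"ty":-0.03,"tz":-0.23,"ax":0,"ay":0,"az":0,"jaw":0.3},{"tx":-0.27,"ty":-0.04,"tz":-0.23,"ax":0,"ay":0,"az":0,"jaw":0.3},{"tx":-0.34,"ty":-0.05,"tz":-0.23,"ax":0,"ay":0,"az":0,"jaw":0.3},{"tx":-0.4,"ty":-0.068,"tz":-0.23,"ax":0,"ay":0,"az":0,"jaw":0.3},{"tx":-0.45,"ty":-0.068,"tz":-0.23,"ax":0,"ay":0,"az":0,"jaw":0.3},{"tx":-0.45,"ty":-0.068,"tz":-0.23,"ax":0,"ay":0,"az":0,"jaw":0.3},{"tx":-0.45,"ty":-0.068,"tz":-0.23,"ax":0,"ay":0,"az":0,"jaw":0.3}]' 25
python3 -c "
from h import *
delta([.515,-.2615,.07],0)
s=cam('side')
p=proj(s,get_obs()['ee_pos']);print(p);x,y=p.astype(int)
cv2.imwrite('pics/t6.png',cv2.resize(s['img'][y-50:y+70,x-60:x+60],(480,480),interpolation=2))"
```

```text
clock: 9.35
ee_pos: [0.5133, -0.2594, 0.1832]
ee_rot: [-0.0, 0.708, 0.706, 0.0]
contact_force: [-0.6, 0.6, -1.4]
grip_width: 0.0393
gripper_force: 25.0
t [-0.0036  0.0028  0.1887] yaw now -0.16  az -0.0009 (or 0.9991) tilt [ 2.e-04  4.e-04 -1.e+00] J6 -0.59
[307.46245809 135.95660454]
```

View pics/t6.png

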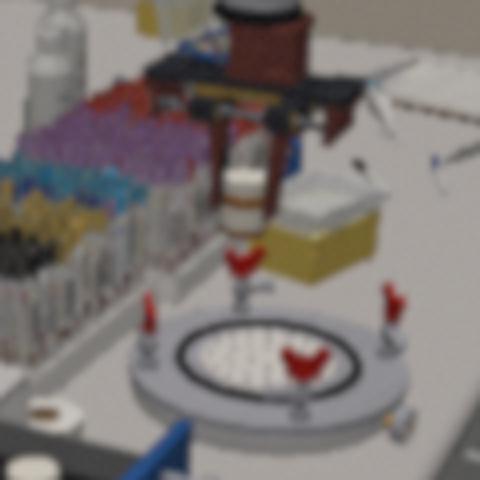

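```bash
python3 -m pendant '[{"tx":-0.003,"ty":0.003,"tz":0.06,"ax":0,"ay":0,"az":0,"jaw":0.3},{"tx":-0.003,"ty":0.003,"tz":0.12,"ax":0,"ay":0,"az":0,"jaw":0.3},{"tx":-0.003,"ty":0.003,"tz":0.16,"ax":0,"ay":0,"az":0,"jaw":0.3},{"tx":-0.003,"ty":0.003,"tz":0.18,"ax":0,"ay":0,"az":0,"jaw":0.3},{"tx":-0.003,"ty":0.003,"tz":0.187,"ax":0,"ay":0,"az":0,"jaw":0.3},{"tx":-0.003,"ty":0.003,"tz":0.187,"ax":0,"ay":0,"az":0,"jaw":0.3},{"tx":-0.003,"ty":0.003,"tz":0.187,"ax":0,"ay":0,"az":0,"jaw":0.3}]' 25; python3 -m pendant '[{"tx":0,"ty":0,"tz":0.003,"ax":0,"ay":0,"az":0,"jaw":0.3},{"tx":0,"ty":0,"tz":0.003,"ax":0,"ay":0,"az":0,"jaw":0.3}]' 25
```

```text
clock: 10.1
ee_pos: [0.5163, -0.2611, 0.072]
ee_rot: [0.001, 0.707, 0.707, 0.0]
contact_force: [-0.2, -0.0, -0.6]
grip_width: 0.0395
gripper_force: 25.0
clock: 10.3
ee_pos: [0.5157, -0.2612, 0.0697]
ee_rot: [0.001, 0.708, 0.707, 0.0]
contact_force: [-0.2, -0.4, -1.0]
grip_width: 0.0396
gripper_force: 25.0
```

```bash
for i in 1 2; do :; done; python3 -m pendant '[{"tx":0,"ty":0,"tz":0.003,"ax":0,"ay":0,"az":0,"jaw":0.3},{"tx":0,"ty":0,"tz":0.003,"ax":0,"ay":0,"az":0,"jaw":0.3}]' 25;  python3 -m pendant '[{"tx":0,"ty":0,"tz":0.003,"ax":0,"ay":0,"az":0,"jaw":0.3},{"tx":0,"ty":0,"tz":0.003,"ax":0,"ay":0,"az":0,"jaw":0.3}]' 25
```

```text
clock: 10.5
ee_pos: [0.5154, -0.261, 0.0673]
ee_rot: [0.0, 0.708, 0.707, 0.0]
contact_force: [-1.1, 0.4, 0.2]
grip_width: 0.0395
gripper_force: 25.0
clock: 10.7
ee_pos: [0.5153, -0.2611, 0.0671]
ee_rot: [0.0, 0.708, 0.707, 0.0]
contact_force: [-4.4, 2.4, 15.6]
grip_width: 0.0397
gripper_force: 25.0
```

```bash
python3 -m pendant '[{"tx":0,"ty":0,"tz":-0.003,"ax":0,"ay":0,"az":0,"jaw":0.6},{"tx":0,"ty":0,"tz":-0.003,"ax":0,"ay":0,"az":0,"jaw":0.6},{"tx":0,"ty":0,"tz":-0.003,"ax":0,"ay":0,"az":0,"jaw":0.6},{"tx":0,"ty":0,"tz":-0.06,"ax":0,"ay":0,"az":0,"jaw":0.6},{"tx":0,"ty":0,"tz":-0.12,"ax":0,"ay":0,"az":0,"jaw":0.6},{"tx":0.0,"ty":0,"tz":-0.17,"ax":0,"ay":0,"az":0,"jaw":0.6},{"tx":0.08,"ty":0.01,"tz":-0.17,"ax":0,"ay":0,"az":0,"jaw":0.6},{"tx":0.16,"ty":0.02,"tz":-0.17,"ax":0,"ay":0,"az":0,"jaw":0.6},{"tx":0.24,"ty":0.03,"tz":-0.17,"ax":0,"ay":0,"az":0,"jaw":0.6},{"tx":0.32,"ty":0.04,"tz":-0.17,"ax":0,"ay":0,"az":0,"jaw":0.6},{"tx":0.4,"ty":0.05,"tz":-0.17,"ax":0,"ay":0,"az":0,"jaw":0.6},{"tx":0.48,"ty":0.065,"tz":-0.17,"ax":0,"ay":0,"az":0,"jaw":0.6},{"tx":0.547,"ty":0.065,"tz":-0.13,"ax":0,"ay":0,"az":0,"jaw":0.6},{"tx":0.547,"ty":0.065,"tz":-0.09,"ax":0,"ay":0,"az":0,"jaw":0.6},{"tx":0.547,"ty":0.065,"tz":-0.09,"ax":0,"ay":0,"az":0,"jaw":0.6},{"tx":0.547,"ty":0.065,"tz":-0.09,"ax":0,"ay":0,"az":0,"jaw":0.6}]' 25
python3 -c "
from h import *
delta([.5545,.067,.0455],0)
c=cam('top');s=cam('side')
X=[.5155,-.2612,.093]
p=proj(s,X);q=proj(c,X);print(p,q)
x,y=p.astype(int);x2,y2=q.astype(int);x3,y3=proj(s,get_obs()['ee_pos']).astype(int)
cv2.imwrite('pics/t7.png',np.hstack([cv2.resize(i,(260,260),interpolation=2) for i in(s['img'][y-20:y+45,x-32:x+33],c['img'][y2-25:y2+40,x2-32:x2+33],s['img'][y3-40:y3+40,x3-40:x3+40])]))"
```

```text
clock: 12.3
ee_pos: [0.5543, 0.067, 0.1191]
ee_rot: [-0.001, 0.708, 0.707, -0.001]
contact_force: [-0.1, -0.1, 0.3]
grip_width: 0.0526
gripper_force: 0.0
t [-0.      0.0005  0.1227] yaw now -0.07  az -0.0004 (or 0.9996) tilt [-1.6e-03 -1.0e-04 -1.0e+00] J6 -0.00
[305.43367473 159.54067597] [370.43411153 200.63172043]
```

View pics/t7.png

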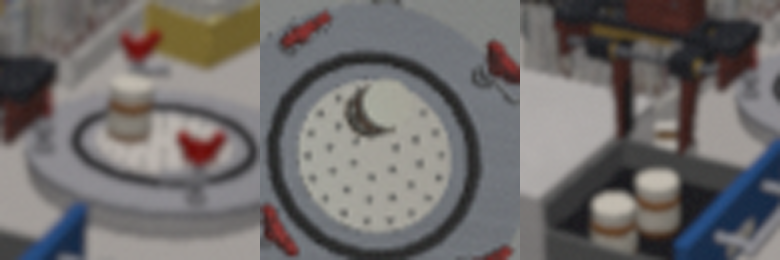

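```bash
python3 -m pendant '[{"tx":0,"ty":0,"tz":0.05,"ax":0,"ay":0,"az":0,"jaw":0.6},{"tx":0,"ty":0,"tz":0.09,"ax":0,"ay":0,"az":0,"jaw":0.6},{"tx":0,"ty":0,"tz":0.12,"ax":0,"ay":0,"az":0,"jaw":0.6},{"tx":0,"ty":0,"tz":0.12,"ax":0,"ay":0,"az":0,"jaw":0.6},{"tx":0,"ty":0,"tz":0.12,"ax":0,"ay":0,"az":0,"jaw":0.3},{"tx":0,"ty":0,"tz":0.12,"ax":0,"ay":0,"az":0,"jaw":0.3},{"tx":0,"ty":0,"tz":0.12,"ax":0,"ay":0,"az":0,"jaw":0.3},{"tx":0,"ty":0,"tz":0.12,"ax":0,"ay":0,"az":0,"jaw":0.3}]' 25;python3 -m pendant '[{"tx":0,"ty":0,"tz":-0.06,"ax":0,"ay":0,"az":0,"jaw":0.3},{"tx":0,"ty":0,"tz":-0.12,"ax":0,"ay":0,"az":0,"jaw":0.3},{"tx":0,"ty":0,"tz":-0.18,"ax":0,"ay":0,"az":0,"jaw":0.3},{"tx":0,"ty":0,"tz":-0.24,"ax":0,"ay":0,"az":0,"jaw":0.3},{"tx":-0.06,"ty":-0.02,"tz":-0.26,"ax":0,"ay":0,"az":0,"jaw":0.3},{"tx":-0.13,"ty":-0.04,"tz":-0.26,"ax":0,"ay":0,"az":0,"jaw":0.3},{"tx":-0.2,"ty":-0.06,"tz":-0.26,"ax":0,"ay":0,"az":0,"jaw":0.3},{"tx":-0.27,"ty":-0.09,"tz":-0.26,"ax":0,"ay":0,"az":0,"jaw":0.3},{"tx":-0.34,"ty":-0.12,"tz":-0.26,"ax":0,"ay":0,"az":0,"jaw":0.3},{"tx":-0.41,"ty":-0.15,"tz":-0.26,"ax":0,"ay":0,"az":0,"jaw":0.3},{"tx":-0.48,"ty":-0.15,"tz":-0.26,"ax":0,"ay":0,"az":0,"jaw":0.3},{"tx":-0.55,"ty":-0.15,"tz":-0.26,"ax":0,"ay":0,"az":0,"jaw":0.3},{"tx":-0.597,"ty":-0.15,"tz":-0.26,"ax":0,"ay":0,"az":0,"jaw":0.3},{"tx":-0.597,"ty":-0.15,"tz":-0.26,"ax":0,"ay":0,"az":0,"jaw":0.3},{"tx":-0.597,"ty":-0.15,"tz":-0.26,"ax":0,"ay":0,"az":0,"jaw":0.3}]' 25
python3 -c "
from h import *
delta([.464,-.291,.075],0)"
```

```text
clock: 13.2
ee_pos: [0.5559, 0.067, 0.0488]
ee_rot: [0.001, 0.707, 0.707, 0.001]
contact_force: [-0.9, -1.9, 6.8]
grip_width: 0.039
gripper_force: 25.0
clock: 14.7
ee_pos: [0.4639, -0.2908, 0.2033]
ee_rot: [-0.0, 0.708, 0.706, 0.0]
contact_force: [0.4, -0.1, -0.1]
grip_width: 0.0394
gripper_force: 25.0
t [-5.000e-04  2.000e-04  2.139e-01] yaw now -0.15  az -0.0009 (or 0.9991) tilt [-2.e-04  9.e-04 -1.e+00] J6 -0.68
```

```bash
python3 -m pendant '[{"tx":0,"ty":0,"tz":0.06,"ax":0,"ay":0,"az":0,"jaw":0.3},{"tx":0,"ty":0,"tz":0.12,"ax":0,"ay":0,"az":0,"jaw":0.3},{"tx":0,"ty":0,"tz":0.17,"ax":0,"ay":0,"az":0,"jaw":0.3},{"tx":0,"ty":0,"tz":0.2,"ax":0,"ay":0,"az":0,"jaw":0.3},{"tx":0,"ty":0,"tz":0.215,"ax":0,"ay":0,"az":0,"jaw":0.3},{"tx":0,"ty":0,"tz":0.218,"ax":0,"ay":0,"az":0,"jaw":0.3},{"tx":0,"ty":0,"tz":0.218,"ax":0,"ay":0,"az":0,"jaw":0.3}]' 25; python3 -m pendant '[{"tx":0,"ty":0,"tz":0.003,"ax":0,"ay":0,"az":0,"jaw":0.3},{"tx":0,"ty":0,"tz":0.003,"ax":0,"ay":0,"az":0,"jaw":0.3}]' 25;python3 -m pendant '[{"tx":0,"ty":0,"tz":0.002,"ax":0,"ay":0,"az":0,"jaw":0.3},{"tx":0,"ty":0,"tz":0.002,"ax":0,"ay":0,"az":0,"jaw":0.3}]' 25
```

```text
clock: 15.4
ee_pos: [0.4647, -0.2904, 0.0731]
ee_rot: [0.0, 0.707, 0.707, 0.0]
contact_force: [0.5, -0.4, -1.3]
grip_width: 0.0391
gripper_force: 25.0
clock: 15.6
ee_pos: [0.4648, -0.2912, 0.0716]
ee_rot: [0.001, 0.707, 0.707, 0.0]
contact_force: [-0.5, -0.2, -0.3]
grip_width: 0.039
gripper_force: 25.0
clock: 15.8
ee_pos: [0.4644, -0.291, 0.0698]
ee_rot: [0.0, 0.708, 0.707, 0.0]
contact_force: [0.4, 0.2, -0.8]
grip_width: 0.0393
gripper_force: 25.0
```

```bash
python3 -m pendant '[{"tx":0,"ty":0,"tz":0.002,"ax":0,"ay":0,"az":0,"jaw":0.3},{"tx":0,"ty":0,"tz":0.002,"ax":0,"ay":0,"az":0,"jaw":0.3}]' 25;python3 -m pendant '[{"tx":0,"ty":0,"tz":0.002,"ax":0,"ay":0,"az":0,"jaw":0.3},{"tx":0,"ty":0,"tz":0.002,"ax":0,"ay":0,"az":0,"jaw":0.3}]' 25
```

```text
clock: 16.0
ee_pos: [0.4644, -0.2911, 0.0693]
ee_rot: [0.0, 0.708, 0.707, 0.0]
contact_force: [-2.1, 0.6, 8.4]
grip_width: 0.039
gripper_force: 25.0
clock: 16.2
ee_pos: [0.4643, -0.2911, 0.0691]
ee_rot: [0.0, 0.708, 0.707, -0.0]
contact_force: [-4.3, 2.8, 18.8]
grip_width: 0.0392
gripper_force: 25.0
```

```bash
python3 -m pendant '[{"tx":0,"ty":0,"tz":-0.004,"ax":0,"ay":0,"az":0,"jaw":0.58},{"tx":0,"ty":0,"tz":-0.004,"ax":0,"ay":0,"az":0,"jaw":0.58},{"tx":0,"ty":0,"tz":-0.004,"ax":0,"ay":0,"az":0,"jaw":0.58},{"tx":0,"ty":0,"tz":-0.06,"ax":0,"ay":0,"az":0,"jaw":0.58},{"tx":0,"ty":0,"tz":-0.12,"ax":0,"ay":0,"az":0,"jaw":0.58},{"tx":0.0,"ty":0,"tz":-0.19,"ax":0,"ay":0,"az":0,"jaw":0.58},{"tx":0.08,"ty":0.02,"tz":-0.19,"ax":0,"ay":0,"az":0,"jaw":0.58},{"tx":0.16,"ty":0.04,"tz":-0.19,"ax":0,"ay":0,"az":0,"jaw":0.58},{"tx":0.24,"ty":0.06,"tz":-0.19,"ax":0,"ay":0,"az":0,"jaw":0.58},{"tx":0.32,"ty":0.08,"tz":-0.19,"ax":0,"ay":0,"az":0,"jaw":0.58},{"tx":0.4,"ty":0.1,"tz":-0.19,"ax":0,"ay":0,"az":0,"jaw":0.58},{"tx":0.48,"ty":0.12,"tz":-0.19,"ax":0,"ay":0,"az":0,"jaw":0.58},{"tx":0.56,"ty":0.14,"tz":-0.19,"ax":0,"ay":0,"az":0,"jaw":0.58},{"tx":0.64,"ty":0.16,"tz":-0.17,"ax":0,"ay":0,"az":0,"jaw":0.57},{"tx":0.691,"ty":0.173,"tz":-0.13,"ax":0,"ay":0,"az":0,"jaw":0.57},{"tx":0.691,"ty":0.173,"tz":-0.09,"ax":0,"ay":0,"az":0,"jaw":0.57},{"tx":0.691,"ty":0.173,"tz":-0.09,"ax":0,"ay":0,"az":0,"jaw":0.57},{"tx":0.691,"ty":0.173,"tz":-0.09,"ax":0,"ay":0,"az":0,"jaw":0.57}]' 25
python3 -c "
from h import *
delta([.5675,.1237,.046],0)"
```

```text
clock: 18.0
ee_pos: [0.568, 0.1234, 0.1208]
ee_rot: [-0.001, 0.708, 0.707, -0.001]
contact_force: [0.3, -0.7, 0.5]
grip_width: 0.0499
gripper_force: 0.0
t [ 0.0006 -0.0005  0.1246] yaw now -0.07  az -0.0004 (or 0.9996) tilt [-1.9e-03 -2.0e-04 -1.0e+00] J6 0.10
```

```bash
python3 -m pendant '[{"tx":0,"ty":0,"tz":0.05,"ax":0,"ay":0,"az":0,"jaw":0.57},{"tx":0,"ty":0,"tz":0.09,"ax":0,"ay":0,"az":0,"jaw":0.57},{"tx":0,"ty":0,"tz":0.12,"ax":0,"ay":0,"az":0,"jaw":0.57},{"tx":0,"ty":0,"tz":0.12,"ax":0,"ay":0,"az":0,"jaw":0.57},{"tx":0,"ty":0,"tz":0.12,"ax":0,"ay":0,"az":0,"jaw":0.3},{"tx":0,"ty":0,"tz":0.12,"ax":0,"ay":0,"az":0,"jaw":0.3},{"tx":0,"ty":0,"tz":0.12,"ax":0,"ay":0,"az":0,"jaw":0.3},{"tx":0,"ty":0,"tz":0.12,"ax":0,"ay":0,"az":0,"jaw":0.3}]' 25;python3 -m pendant '[{"tx":0,"ty":0,"tz":-0.06,"ax":0,"ay":0,"az":0,"jaw":0.3},{"tx":0,"ty":0,"tz":-0.12,"ax":0,"ay":0,"az":0,"jaw":0.3},{"tx":0,"ty":0,"tz":-0.18,"ax":0,"ay":0,"az":0,"jaw":0.3},{"tx":0,"ty":0,"tz":-0.24,"ax":0,"ay":0,"az":0,"jaw":0.3},{"tx":-0.06,"ty":-0.02,"tz":-0.26,"ax":0,"ay":0,"az":0,"jaw":0.3},{"tx":-0.13,"ty":-0.04,"tz":-0.26,"ax":0,"ay":0,"az":0,"jaw":0.3},{"tx":-0.2,"ty":-0.06,"tz":-0.26,"ax":0,"ay":0,"az":0,"jaw":0.3},{"tx":-0.27,"ty":-0.09,"tz":-0.26,"ax":0,"ay":0,"az":0,"jaw":0.3},{"tx":-0.34,"ty":-0.12,"tz":-0.26,"ax":0,"ay":0,"az":0,"jaw":0.3},{"tx":-0.41,"ty":-0.15,"tz":-0.26,"ax":0,"ay":0,"az":0,"jaw":0.3},{"tx":-0.48,"ty":-0.172,"tz":-0.26,"ax":0,"ay":0,"az":0,"jaw":0.3},{"tx":-0.55,"ty":-0.172,"tz":-0.26,"ax":0,"ay":0,"az":0,"jaw":0.3},{"tx":-0.593,"ty":-0.172,"tz":-0.26,"ax":0,"ay":0,"az":0,"jaw":0.3},{"tx":-0.593,"ty":-0.172,"tz":-0.26,"ax":0,"ay":0,"az":0,"jaw":0.3},{"tx":-0.593,"ty":-0.172,"tz":-0.26,"ax":0,"ay":0,"az":0,"jaw":0.3}]' 25
python3 -c "
from h import *
delta([.464,-.232,.075],0)"
```

```text
clock: 18.8
ee_pos: [0.5698, 0.1235, 0.0507]
ee_rot: [0.001, 0.707, 0.707, 0.001]
contact_force: [-0.9, -1.5, 6.7]
grip_width: 0.0392
gripper_force: 25.0
clock: 20.3
ee_pos: [0.4646, -0.232, 0.2052]
ee_rot: [-0.0, 0.708, 0.706, 0.0]
contact_force: [-0.7, 0.7, -0.9]
grip_width: 0.0391
gripper_force: 25.0
t [-2.00e-04 -1.00e-03  2.17e-01] yaw now -0.16  az -0.0009 (or 0.9991) tilt [-2.e-04  8.e-04 -1.e+00] J6 -0.59
```

```bash
python3 -m pendant '[{"tx":0,"ty":0,"tz":0.06,"ax":0,"ay":0,"az":0,"jaw":0.3},{"tx":0,"ty":0,"tz":0.12,"ax":0,"ay":0,"az":0,"jaw":0.3},{"tx":0,"ty":0,"tz":0.17,"ax":0,"ay":0,"az":0,"jaw":0.3},{"tx":0,"ty":0,"tz":0.2,"ax":0,"ay":0,"az":0,"jaw":0.3},{"tx":0,"ty":0,"tz":0.215,"ax":0,"ay":0,"az":0,"jaw":0.3},{"tx":0,"ty":0,"tz":0.22,"ax":0,"ay":0,"az":0,"jaw":0.3},{"tx":0,"ty":0,"tz":0.22,"ax":0,"ay":0,"az":0,"jaw":0.3}]' 25; python3 -m pendant '[{"tx":0,"ty":0,"tz":0.003,"ax":0,"ay":0,"az":0,"jaw":0.3},{"tx":0,"ty":0,"tz":0.003,"ax":0,"ay":0,"az":0,"jaw":0.3}]' 25;python3 -m pendant '[{"tx":0,"ty":0,"tz":0.002,"ax":0,"ay":0,"az":0,"jaw":0.3},{"tx":0,"ty":0,"tz":0.002,"ax":0,"ay":0,"az":0,"jaw":0.3}]' 25
```

```text
clock: 21.0
ee_pos: [0.4653, -0.2315, 0.0735]
ee_rot: [0.0, 0.707, 0.707, 0.0]
contact_force: [-0.4, -0.3, -1.6]
grip_width: 0.0392
gripper_force: 25.0
clock: 21.2
ee_pos: [0.4655, -0.2323, 0.0722]
ee_rot: [0.001, 0.707, 0.707, 0.0]
contact_force: [-0.3, -0.2, -1.3]
grip_width: 0.0392
gripper_force: 25.0
clock: 21.4
ee_pos: [0.4655, -0.2325, 0.0712]
ee_rot: [0.001, 0.708, 0.707, 0.0]
contact_force: [-1.5, 1.1, 6.8]
grip_width: 0.039
gripper_force: 25.0
```

```bash
python3 -m pendant '[{"tx":0,"ty":0,"tz":-0.002,"ax":0,"ay":0,"az":0,"jaw":0.6},{"tx":0,"ty":0,"tz":-0.002,"ax":0,"ay":0,"az":0,"jaw":0.6},{"tx":0,"ty":0,"tz":-0.002,"ax":0,"ay":0,"az":0,"jaw":0.6},{"tx":0,"ty":0,"tz":-0.06,"ax":0,"ay":0,"az":0,"jaw":0.6},{"tx":0,"ty":0,"tz":-0.12,"ax":0,"ay":0,"az":0,"jaw":0.6},{"tx":0.0,"ty":0,"tz":-0.19,"ax":0,"ay":0,"az":0,"jaw":0.6},{"tx":0.08,"ty":0,"tz":-0.19,"ax":0,"ay":0,"az":0,"jaw":0.6},{"tx":0.16,"ty":-0.02,"tz":-0.19,"ax":0,"ay":0,"az":0,"jaw":0.3},{"tx":0.24,"ty":-0.04,"tz":-0.19,"ax":0,"ay":0,"az":0,"jaw":0.3},{"tx":0.32,"ty":-0.055,"tz":-0.19,"ax":0,"ay":0,"az":0,"jaw":0.3},{"tx":0.4,"ty":-0.055,"tz":-0.19,"ax":0,"ay":0,"az":0,"jaw":0.3},{"tx":0.48,"ty":-0.055,"tz":-0.17,"ax":0,"ay":0,"az":0,"jaw":0.3},{"tx":0.496,"ty":-0.055,"tz":-0.12,"ax":0,"ay":0,"az":0,"jaw":0.3},{"tx":0.496,"ty":-0.055,"tz":-0.1,"ax":0,"ay":0,"az":0,"jaw":0.3},{"tx":0.496,"ty":-0.055,"tz":-0.1,"ax":0,"ay":0,"az":0,"jaw":0.3},{"tx":0.496,"ty":-0.055,"tz":-0.1,"ax":0,"ay":0,"az":0,"jaw":0.3}]' 25
python3 -c "
from h import *
delta([.433,.065,.055],0)
c=cam('top')
for a,ce in caps(c,(340,185,395,240)): print(a,ce,ray(c,*ce,.093).round(4))
g=c['img'][190:200,238:290].mean(2); print('drawer',proj(c,[.433,.065,.069]))
"
```

```text
clock: 23.0
ee_pos: [0.4323, 0.0655, 0.1303]
ee_rot: [-0.0, 0.708, 0.707, -0.0]
contact_force: [0.1, -1.1, -0.7]
grip_width: 0.0263
gripper_force: 0.0
t [-0.0009  0.0012  0.1255] yaw now -0.07  az -0.0004 (or 0.9996) tilt [-4.e-04  1.e-04 -1.e+00] J6 -0.01
800 [367.20625 212.97375] [ 0.4779 -0.2482  0.093 ]
drawer [264.38156246 231.38643775]
```

```bash
python3 -m pendant '[{"tx":0,"ty":0.001,"tz":0.05,"ax":0,"ay":0,"az":0,"jaw":0.3},{"tx":0,"ty":0.001,"tz":0.1,"ax":0,"ay":0,"az":0,"jaw":0.3},{"tx":0,"ty":0.001,"tz":0.12,"ax":0,"ay":0,"az":0,"jaw":0.3},{"tx":0,"ty":0.001,"tz":0.12,"ax":0,"ay":0,"az":0,"jaw":0.3},{"tx":0,"ty":0.001,"tz":0.12,"ax":0,"ay":0,"az":0,"jaw":0},{"tx":0,"ty":0.001,"tz":0.12,"ax":0,"ay":0,"az":0,"jaw":0},{"tx":0,"ty":0.001,"tz":0.12,"ax":0,"ay":0,"az":0,"jaw":0}]' 20;python3 -m pendant '[{"tx":0,"ty":0.02,"tz":0,"ax":0,"ay":0,"az":0,"jaw":0},{"tx":0,"ty":0.04,"tz":0,"ax":0,"ay":0,"az":0,"jaw":0},{"tx":0,"ty":0.06,"tz":0,"ax":0,"ay":0,"az":0,"jaw":0},{"tx":0,"ty":0.08,"tz":0,"ax":0,"ay":0,"az":0,"jaw":0},{"tx":0,"ty":0.1,"tz":0,"ax":0,"ay":0,"az":0,"jaw":0},{"tx":0,"ty":0.12,"tz":0,"ax":0,"ay":0,"az":0,"jaw":0},{"tx":0,"ty":0.14,"tz":0,"ax":0,"ay":0,"az":0,"jaw":0},{"tx":0,"ty":0.16,"tz":0,"ax":0,"ay":0,"az":0,"jaw":0},{"tx":0,"ty":0.18,"tz":0,"ax":0,"ay":0,"az":0,"jaw":0},{"tx":0,"ty":0.2,"tz":0,"ax":0,"ay":0,"az":0,"jaw":0},{"tx":0,"ty":0.21,"tz":0,"ax":0,"ay":0,"az":0,"jaw":0},{"tx":0,"ty":0.21,"tz":0,"ax":0,"ay":0,"az":0,"jaw":0}]' 20;python3 -m pendant '[{"tx":0,"ty":0.005,"tz":0,"ax":0,"ay":0,"az":0,"jaw":0},{"tx":0,"ty":0.008,"tz":0,"ax":0,"ay":0,"az":0,"jaw":0},{"tx":0,"ty":0.008,"tz":0,"ax":0,"ay":0,"az":0,"jaw":0}]' 20
```

```text
clock: 23.75
ee_pos: [0.4337, 0.0654, 0.0592]
ee_rot: [0.001, 0.708, 0.707, 0.001]
contact_force: [-1.3, -2.3, 4.4]
grip_width: 0.0103
gripper_force: 20.0
clock: 24.95
ee_pos: [0.5617, 0.0642, 0.0593]
ee_rot: [0.002, 0.707, 0.707, 0.001]
contact_force: [1.8, -6.1, 3.7]
grip_width: 0.0105
gripper_force: 20.0
clock: 25.25
ee_pos: [0.5621, 0.0642, 0.0592]
ee_rot: [-0.001, 0.707, 0.707, -0.002]
contact_force: [-6.5, -5.4, 12.2]
grip_width: 0.0102
gripper_force: 20.0
```

```bash
python3 -m pendant '[{"tx":0,"ty":-0.005,"tz":0,"ax":0,"ay":0,"az":0,"jaw":0.25},{"tx":0,"ty":-0.005,"tz":0,"ax":0,"ay":0,"az":0,"jaw":0.25},{"tx":0,"ty":-0.005,"tz":-0.07,"ax":0,"ay":0,"az":0,"jaw":0.25},{"tx":0,"ty":-0.005,"tz":-0.14,"ax":0,"ay":0,"az":0,"jaw":0.25},{"tx":0,"ty":-0.005,"tz":-0.21,"ax":0,"ay":0,"az":0,"jaw":0.25},{"tx":0,"ty":-0.005,"tz":-0.28,"ax":0,"ay":0,"az":0,"jaw":0.4},{"tx":0,"ty":-0.005,"tz":-0.28,"ax":0,"ay":0,"az":0,"jaw":0.4}]' 20
cat >> h.py <<'E'
def cover():
    c=cam('top');s=cam('side')
    out=[]
    for k,b in((c,(130,205,205,275)),(s,(190,250,290,310))):
        g=k['hsv'][:,:,2]; m=np.zeros_like(g); m[b[1]:b[3],b[0]:b[2]]=g[b[1]:b[3],b[0]:b[2]]<50
        B=max(blobs(m,10),key=lambda x:x[0]); out.append(B); v,w=axis(B[2]); print('grip px',B[0],B[1].round(1),v.round(2),w.round(1))
    p=out[0][1]; v,w=axis(out[0][2]); e=w[1]*1.7
    a=ray(c,*(p-v*e),.09);b=ray(c,*(p+v*e),.09); d=b-a
    print('center',ray(c,*p,.09).round(4),'side',ray(s,*out[1][1],.086).round(4),'tri',tri(c,p,s,out[1][1]).round(4),'yaw %.1f'%np.degrees(np.arctan2(d[1],d[0])),np.linalg.norm(d))
E
python3 -c "
from h import *
cover(); delta([.434,.378,.2],96)"
```

```text
clock: 25.95
ee_pos: [0.5652, 0.0658, 0.2326]
ee_rot: [0.004, 0.707, 0.707, 0.004]
contact_force: [1.2, 0.4, -0.4]
grip_width: 0.0333
gripper_force: 0.0
grip px 83 [154.5 240.9] [0.1 1. ] [1.2 8.6]
grip px 220 [244.5 277.2] [-0.97 -0.23] [ 2.2 11.3]
center [0.4122 0.3974 0.09  ] side [0.4094 0.3984 0.086 ] tri [0.411  0.3981 0.0854] yaw -173.4 0.08820817252709233
t [ 0.5203 -0.2135  0.0451] yaw now -0.06  az 0.4663 (or -0.5337) tilt [ 3.1e-03  4.0e-04 -1.0e+00] J6 -0.01
```

```bash
python3 -m pendant '[{"tx":0.08,"ty":-0.03,"tz":0.045,"ax":0,"ay":0,"az":-0.047,"jaw":0.4},{"tx":0.553,"ty":-0.251,"tz":0.045,"ax":0,"ay":0,"az":-0.537,"jaw":0.4},{"tx":0.553,"ty":-0.251,"tz":0.045,"ax":0,"ay":0,"az":-0.537,"jaw":0.4},{"tx":0.553,"ty":-0.251,"tz":0.045,"ax":0,"ay":0,"az":-0.537,"jaw":0.4},{"tx":0.553,"ty":-0.251,"tz":0.045,"ax":0,"ay":0,"az":-0.537,"jaw":0.4},{"tx":0.553,"ty":-0.251,"tz":0.045,"ax":0,"ay":0,"az":-0.537,"jaw":0.4},{"tx":0.553,"ty":-0.251,"tz":0.045,"ax":0,"ay":0,"az":-0.537,"jaw":0.4},{"tx":0.553,"ty":-0.251,"tz":0.045,"ax":0,"ay":0,"az":-0.537,"jaw":0.4},{"tx":0.553,"ty":-0.251,"tz":0.045,"ax":0,"ay":0,"az":-0.537,"jaw":0.4},{"tx":0.553,"ty":-0.251,"tz":0.045,"ax":0,"ay":0,"az":-0.537,"jaw":0.4},{"tx":0.553,"ty":-0.251,"tz":0.045,"ax":0,"ay":0,"az":-0.537,"jaw":0.4},{"tx":0.553,"ty":-0.251,"tz":0.045,"ax":0,"ay":0,"az":-0.537,"jaw":0.4},{"tx":0.553,"ty":-0.251,"tz":0.045,"ax":0,"ay":0,"az":-0.537,"jaw":0.4},{"tx":0.553,"ty":-0.251,"tz":0.045,"ax":0,"ay":0,"az":-0.537,"jaw":0.4},{"tx":0.553,"ty":-0.251,"tz":0.045,"ax":0,"ay":0,"az":-0.537,"jaw":0.4},{"tx":0.553,"ty":-0.251,"tz":0.045,"ax":0,"ay":0,"az":-0.537,"jaw":0.4}]' 30
python3 -c "
from h import *
delta([.411,.398,.1],96.6)
s=cam('side');c=cam('top')
g=lambda k,x,y:cv2.resize(k['img'][y-50:y+50,x-50:x+50],(400,400),interpolation=2)
cv2.imwrite('pics/t8.png',np.hstack([g(s,244,265),g(c,264,200)]))"
```

```text
clock: 27.65
ee_pos: [0.4104, 0.3973, 0.1989]
ee_rot: [-0.0, -0.057, 0.998, -0.0]
contact_force: [-0.2, -0.4, 0.4]
grip_width: 0.0352
gripper_force: 0.0
t [-0.0013  0.0011  0.1648] yaw now 96.55  az -0.0003 (or 0.9997) tilt [-5.e-04 -2.e-04 -1.e+00] J6 -1.04
```

View pics/t8.png

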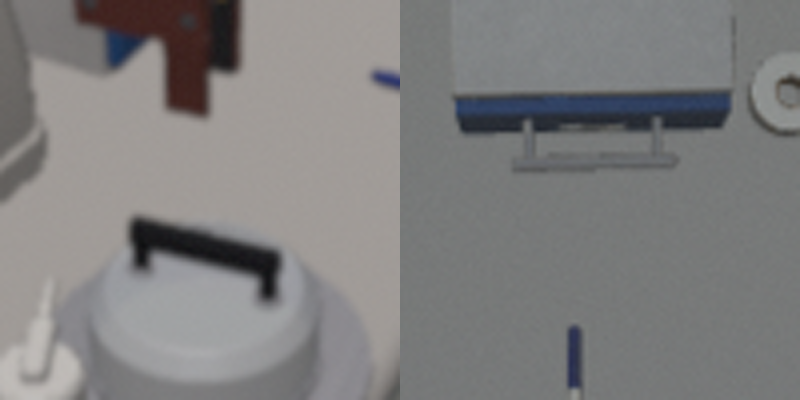

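```bash
python3 -m pendant '[{"tx":0,"ty":0.001,"tz":0.06,"ax":0,"ay":0,"az":0,"jaw":0.4},{"tx":0,"ty":0.001,"tz":0.12,"ax":0,"ay":0,"az":0,"jaw":0.4},{"tx":0,"ty":0.001,"tz":0.16,"ax":0,"ay":0,"az":0,"jaw":0.4},{"tx":0,"ty":0.001,"tz":0.19,"ax":0,"ay":0,"az":0,"jaw":0.4},{"tx":0,"ty":0.001,"tz":0.206,"ax":0,"ay":0,"az":0,"jaw":0.4},{"tx":0,"ty":0.001,"tz":0.206,"ax":0,"ay":0,"az":0,"jaw":0.4},{"tx":0,"ty":0.001,"tz":0.206,"ax":0,"ay":0,"az":0,"jaw":0},{"tx":0,"ty":0.001,"tz":0.206,"ax":0,"ay":0,"az":0,"jaw":0},{"tx":0,"ty":0.001,"tz":0.206,"ax":0,"ay":0,"az":0,"jaw":0},{"tx":0,"ty":0.001,"tz":0.206,"ax":0,"ay":0,"az":0,"jaw":0}]' 45;python3 -c "
from h import *
delta([.411,.398,.0735],96.6)"
```

```text
clock: 28.75
ee_pos: [0.411, 0.3982, 0.0767]
ee_rot: [0.001, -0.058, 0.998, 0.0]
contact_force: [-0.3, -1.7, 4.5]
grip_width: 0.013
gripper_force: 45.0
t [ 0.0001 -0.0004  0.0053] yaw now 96.60  az 0.0000 (or -1.0000) tilt [ 1.5e-03  8.0e-04 -1.0e+00] J6 -1.04
```

```bash
python3 -m pendant '[{"tx":0.01,"ty":-0.007,"tz":-0.002,"ax":0,"ay":0,"az":0,"jaw":0},{"tx":0.02,"ty":-0.015,"tz":-0.002,"ax":0,"ay":0,"az":0,"jaw":0},{"tx":0.03,"ty":-0.022,"tz":-0.002,"ax":0,"ay":0,"az":0,"jaw":0},{"tx":0.04,"ty":-0.03,"tz":-0.002,"ax":0,"ay":0,"az":0,"jaw":0},{"tx":0.04,"ty":-0.03,"tz":-0.02,"ax":0,"ay":0,"az":0,"jaw":0},{"tx":0.04,"ty":-0.03,"tz":-0.04,"ax":0,"ay":0,"az":0,"jaw":0},{"tx":0.04,"ty":-0.03,"tz":-0.06,"ax":0,"ay":0,"az":0,"jaw":0},{"tx":0.04,"ty":-0.03,"tz":-0.08,"ax":0,"ay":0,"az":0,"jaw":0},{"tx":0.04,"ty":-0.03,"tz":-0.1,"ax":0,"ay":0,"az":0,"jaw":0},{"tx":0.04,"ty":-0.03,"tz":-0.13,"ax":0,"ay":0,"az":0,"jaw":0},{"tx":0.04,"ty":-0.03,"tz":-0.16,"ax":0,"ay":0,"az":0,"jaw":0},{"tx":0.04,"ty":-0.03,"tz":-0.2,"ax":0,"ay":0,"az":0,"jaw":0},{"tx":0.04,"ty":-0.03,"tz":-0.24,"ax":0,"ay":0,"az":0,"jaw":0},{"tx":0.04,"ty":-0.03,"tz":-0.25,"ax":0,"ay":0,"az":0,"jaw":0},{"tx":0.04,"ty":-0.03,"tz":-0.25,"ax":0,"ay":0,"az":0,"jaw":0}]' 55;python3 -c "
from h import *
delta([.481,-.2615,.225],60)"
```

```text
clock: 30.25
ee_pos: [0.3893, 0.3779, 0.2269]
ee_rot: [0.001, -0.057, 0.998, 0.001]
contact_force: [-0.9, 0.2, -4.9]
grip_width: 0.0126
gripper_force: 55.0
t [-0.0295 -1.0761  0.0016] yaw now 96.59  az 0.2033 (or -0.7967) tilt [ 0.0022  0.0018 -1.    ] J6 -1.04
```

```bash
python3 -m pendant '[{"tx":0,"ty":-0.03,"tz":0,"ax":0,"ay":0,"az":0,"jaw":0},{"tx":0,"ty":-0.08,"tz":0,"ax":0,"ay":0,"az":0.01,"jaw":0},{"tx":0,"ty":-0.13,"tz":0,"ax":0,"ay":0,"az":0.02,"jaw":0},{"tx":0,"ty":-0.18,"tz":0,"ax":0,"ay":0,"az":0.03,"jaw":0},{"tx":0,"ty":-0.23,"tz":0,"ax":0,"ay":0,"az":0.04,"jaw":0},{"tx":0,"ty":-0.28,"tz":0,"ax":0,"ay":0,"az":0.05,"jaw":0},{"tx":0,"ty":-0.33,"tz":0,"ax":0,"ay":0,"az":0.06,"jaw":0},{"tx":0,"ty":-0.38,"tz":0,"ax":0,"ay":0,"az":0.07,"jaw":0},{"tx":-0.005,"ty":-0.43,"tz":0,"ax":0,"ay":0,"az":0.08,"jaw":0},{"tx":-0.01,"ty":-0.48,"tz":0,"ax":0,"ay":0,"az":0.09,"jaw":0},{"tx":-0.015,"ty":-0.53,"tz":0,"ax":0,"ay":0,"az":0.1,"jaw":0},{"tx":-0.02,"ty":-0.58,"tz":0,"ax":0,"ay":0,"az":0.12,"jaw":0},{"tx":-0.025,"ty":-0.63,"tz":0,"ax":0,"ay":0,"az":0.14,"jaw":0},{"tx":-0.03,"ty":-0.68,"tz":0,"ax":0,"ay":0,"az":0.16,"jaw":0},{"tx":-0.03,"ty":-0.73,"tz":0,"ax":0,"ay":0,"az":0.18,"jaw":0},{"tx":-0.03,"ty":-0.78,"tz":0,"ax":0,"ay":0,"az":0.2,"jaw":0},{"tx":-0.03,"ty":-0.83,"tz":0,"ax":0,"ay":0,"az":0.203,"jaw":0},{"tx":-0.03,"ty":-0.88,"tz":0,"ax":0,"ay":0,"az":0.203,"jaw":0},{"tx":-0.03,"ty":-0.92,"tz":0,"ax":0,"ay":0,"az":0.203,"jaw":0},{"tx":-0.03,"ty":-0.94,"tz":0,"ax":0,"ay":0,"az":0.203,"jaw":0}]' 55;python3 -c "
from h import *
delta([.481,-.2615,.225],60)
c=cam('top');s=cam('side');cv2.imwrite('pics/x.png',c['img']);cv2.imwrite('pics/y.png',s['img'])"
```

```text
clock: 32.25
ee_pos: [0.47, -0.1828, 0.2242]
ee_rot: [-0.001, 0.259, 0.966, -0.0]
contact_force: [-1.4, 0.0, -3.4]
grip_width: 0.0125
gripper_force: 55.0
t [-0.0816 -0.1043 -0.0015] yaw now 59.94  az -0.0003 (or 0.9997) tilt [-2.4e-03  5.0e-04 -1.0e+00] J6 -1.55
```

```bash
python3 -m pendant '[{"tx":-0.03,"ty":-0.04,"tz":0,"ax":0,"ay":0,"az":0,"jaw":0},{"tx":-0.06,"ty":-0.08,"tz":0,"ax":0,"ay":0,"az":0,"jaw":0},{"tx":-0.081,"ty":-0.104,"tz":0,"ax":0,"ay":0,"az":0,"jaw":0},{"tx":-0.081,"ty":-0.104,"tz":0.03,"ax":0,"ay":0,"az":0,"jaw":0},{"tx":-0.081,"ty":-0.104,"tz":0.03,"ax":0,"ay":0,"az":0,"jaw":0},{"tx":-0.081,"ty":-0.104,"tz":0.03,"ax":0,"ay":0,"az":0,"jaw":0}]' 55;python3 -c "
from h import *
delta([.481,-.2615,.225],60)
c=cam('top');s=cam('side')
g=lambda k,x,y:cv2.resize(k['img'][y-50:y+50,x-50:x+50],(400,400),interpolation=2)
cv2.imwrite('pics/t9.png',np.hstack([g(s,313,155),g(c,366,205)]))"
```

```text
clock: 32.95
ee_pos: [0.4814, -0.2577, 0.207]
ee_rot: [-0.001, 0.258, 0.966, 0.001]
contact_force: [0.4, -0.0, -4.1]
grip_width: 0.0132
gripper_force: 55.0
t [-0.0025 -0.0058 -0.03  ] yaw now 60.07  az 0.0004 (or -0.9996) tilt [-0.0021  0.0022 -1.    ] J6 -1.67
```

View pics/t9.png

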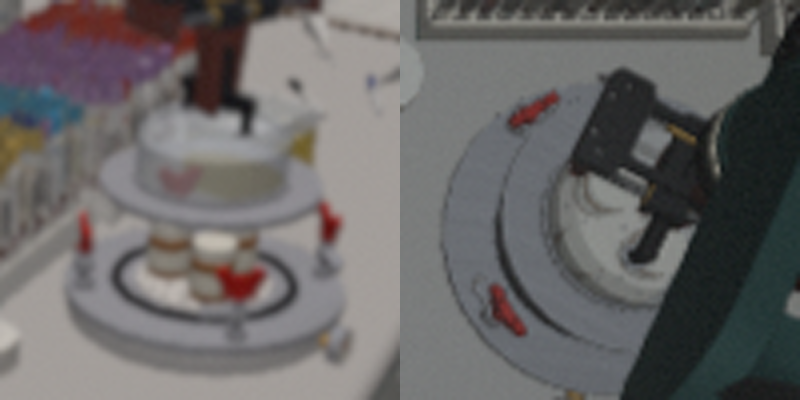

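```bash
python3 -c "
from h import *
c=cam('top');s=cam('side');e=get_obs()['ee_pos']
a=np.linspace(0,6.283,200)
def circ(k,x,y,z,r): return np.array([proj(k,[x+r*np.cos(t),y+r*np.sin(t),z]) for t in a])
for z in(e[2]-.0767,e[2]-.0687):
    S=circ(s,e[0],e[1],z,.097);T=circ(c,e[0],e[1],z,.097)
    print('side crop x',((S.min(0)-[263,105])*4).round(0),((S.max(0)-[263,105])*4).round(0),'top crop left',((T.min(0)-[316,155])*4).round(0))
G=circ(s,.481,-.2615,.0445,.08); print('gasket side crop',((G.min(0)-[263,105])*4).round(0),((G.max(0)-[263,105])*4).round(0))
G=circ(c,.481,-.2615,.0445,.08); print('gasket top crop0',((G.min(0)-[310,160])*5).round(0),((G.max(0)-[310,160])*5).round(0))
"
```

```text
side crop x [ 96. 145.] [320. 231.] top crop left [101.  90.]
side crop x [ 96. 137.] [321. 222.] top crop left [104.  87.]
gasket side crop [113. 238.] [293. 315.]
gasket top crop0 [158. 145.] [411. 396.]
```

```bash
python3 -c "
from h import *
delta([.4845,-.262,.15],60)
s=cam('side'); g=s['img'][105:205,263:363].astype(int)
# horizontal profile across flange row
for r in (38,40,42): print(r+105, [int(x) for x in s['img'][r+105,280:350].mean(1)])
"
```

```text
t [-0.0055 -0.0031  0.097 ] yaw now 60.09  az 0.0005 (or -0.9995) tilt [ 7.e-04 -3.e-04 -1.e+00] J6 -1.67
143 [92, 99, 103, 107, 113, 116, 113, 107, 104, 100, 104, 113, 124, 130, 137, 139, 129, 114, 109, 112, 115, 121, 126, 132, 139, 143, 148, 150, 152, 148, 146, 146, 146, 148, 147, 147, 146, 148, 148, 147, 148, 149, 150, 150, 150, 151, 150, 147, 145, 143, 139, 131, 124, 114, 105, 101, 98, 94, 88, 87, 97, 124, 149, 157, 158, 158, 158, 158, 157, 158]
145 [93, 100, 106, 108, 114, 115, 113, 112, 117, 123, 132, 138, 140, 139, 141, 139, 130, 116, 111, 114, 117, 119, 120, 121, 121, 124, 126, 128, 127, 123, 119, 121, 122, 125, 127, 128, 129, 130, 129, 129, 127, 127, 125, 125, 124, 122, 119, 118, 116, 115, 114, 112, 110, 109, 114, 125, 132, 130, 120, 110, 111, 129, 150, 157, 158, 158, 158, 158, 158, 158]
147 [93, 102, 101, 103, 109, 115, 114, 122, 134, 140, 142, 143, 142, 143, 141, 136, 124, 114, 112, 116, 118, 118, 115, 108, 106, 110, 116, 119, 116, 108, 102, 101, 102, 104, 108, 109, 108, 108, 108, 107, 107, 107, 106, 106, 104, 103, 102, 101, 100, 100, 100, 102, 103, 106, 116, 130, 139, 140, 140, 137, 138, 144, 152, 157, 157, 159, 158, 157, 158, 158]
```

```bash
python3 -m pendant '[{"tx":-0.0055,"ty":-0.003,"tz":0.0,"ax":0,"ay":0,"az":0,"jaw":0},{"tx":-0.0055,"ty":-0.003,"tz":0.02,"ax":0,"ay":0,"az":0,"jaw":0},{"tx":-0.0055,"ty":-0.003,"tz":0.04,"ax":0,"ay":0,"az":0,"jaw":0},{"tx":-0.0055,"ty":-0.003,"tz":0.055,"ax":0,"ay":0,"az":0,"jaw":0},{"tx":-0.0055,"ty":-0.003,"tz":0.055,"ax":0,"ay":0,"az":0,"jaw":0},{"tx":-0.0055,"ty":-0.003,"tz":0.055,"ax":0,"ay":0,"az":0,"jaw":0}]' 55;python3 -c "
from h import *
delta([.4845,-.262,.15],60)
c=cam('top');s=cam('side')
g=lambda k,x,y:cv2.resize(k['img'][y-35:y+35,x-45:x+45],(720,560),interpolation=2)
cv2.imwrite('pics/t10.png',g(s,313,165))
e=get_obs()['ee_pos'];a=np.linspace(0,6.283,200)
S=np.array([proj(s,[e[0]-.0035+.097*np.cos(t),e[1]+.002+.097*np.sin(t),e[2]-.0767]) for t in a]);print((S.min(0)-[268,130])*8,(S.max(0)-[268,130])*8)
"
```

```text
clock: 33.8
ee_pos: [0.4839, -0.2621, 0.1739]
ee_rot: [-0.001, 0.258, 0.966, 0.0]
contact_force: [-0.7, 0.4, -4.3]
grip_width: 0.0129
gripper_force: 55.0
t [-0.0009  0.0007  0.0398] yaw now 60.05  az 0.0003 (or -0.9997) tilt [-1.1e-03  9.0e-04 -1.0e+00] J6 -1.67
[153.02581013 157.29204939] [596.47520225 335.36397371]
```

View pics/t10.png

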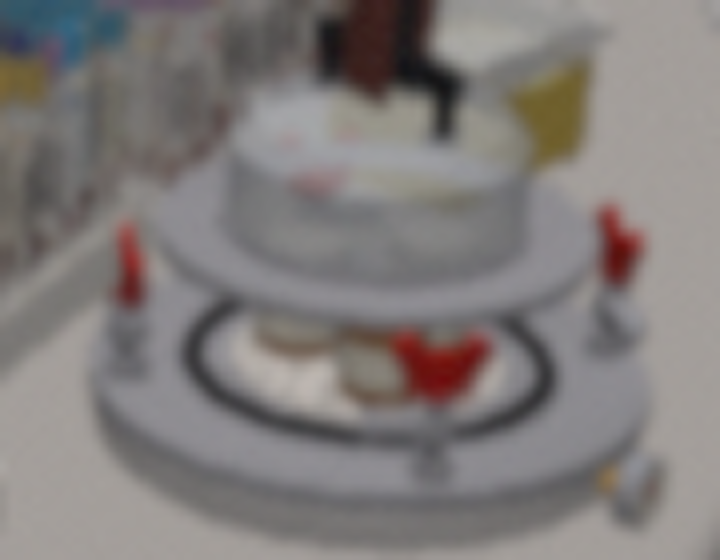

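```bash
python3 -m pendant '[{"tx":0,"ty":0,"tz":0.02,"ax":0,"ay":0,"az":0,"jaw":0},{"tx":0,"ty":0,"tz":0.04,"ax":0,"ay":0,"az":0,"jaw":0},{"tx":0,"ty":0,"tz":0.04,"ax":0,"ay":0,"az":0,"jaw":0}]' 55;python3 -m pendant '[{"tx":0,"ty":0,"tz":0.015,"ax":0,"ay":0,"az":0,"jaw":0},{"tx":0,"ty":0,"tz":0.03,"ax":0,"ay":0,"az":0,"jaw":0},{"tx":0,"ty":0,"tz":0.03,"ax":0,"ay":0,"az":0,"jaw":0}]' 55;python3 -m pendant '[{"tx":0,"ty":0,"tz":0.008,"ax":0,"ay":0,"az":0,"jaw":0},{"tx":0,"ty":0,"tz":0.008,"ax":0,"ay":0,"az":0,"jaw":0}]' 55
```

```text
clock: 34.2
ee_pos: [0.4827, -0.2613, 0.1484]
ee_rot: [-0.002, 0.258, 0.966, 0.001]
contact_force: [-0.3, 0.9, -3.7]
grip_width: 0.0121
gripper_force: 55.0
clock: 34.5
ee_pos: [0.4833, -0.2617, 0.1311]
ee_rot: [-0.001, 0.258, 0.966, 0.001]
contact_force: [-0.2, 0.5, -4.2]
grip_width: 0.0127
gripper_force: 55.0
clock: 34.7
ee_pos: [0.484, -0.2622, 0.1273]
ee_rot: [-0.0, 0.258, 0.966, 0.0]
contact_force: [0.1, -0.0, -3.3]
grip_width: 0.0125
gripper_force: 55.0
```

```bash
python3 -m pendant '[{"tx":0,"ty":0,"tz":0.006,"ax":0,"ay":0,"az":0,"jaw":0},{"tx":0,"ty":0,"tz":0.006,"ax":0,"ay":0,"az":0,"jaw":0}]' 55;python3 -m pendant '[{"tx":0,"ty":0,"tz":0.004,"ax":0,"ay":0,"az":0,"jaw":0},{"tx":0,"ty":0,"tz":0.004,"ax":0,"ay":0,"az":0,"jaw":0}]' 55;python3 -m pendant '[{"tx":0,"ty":0,"tz":0.002,"ax":0,"ay":0,"az":0,"jaw":0},{"tx":0,"ty":0,"tz":0.002,"ax":0,"ay":0,"az":0,"jaw":0}]' 55
```

```text
clock: 34.9
ee_pos: [0.4841, -0.2623, 0.1239]
ee_rot: [-0.0, 0.258, 0.966, 0.0]
contact_force: [0.8, -0.2, -4.3]
grip_width: 0.0127
gripper_force: 55.0
clock: 35.1
ee_pos: [0.4841, -0.2623, 0.1216]
ee_rot: [-0.0, 0.258, 0.966, 0.0]
contact_force: [-0.2, 0.1, -3.3]
grip_width: 0.0126
gripper_force: 55.0
clock: 35.3
ee_pos: [0.4843, -0.2624, 0.1207]
ee_rot: [0.0, 0.258, 0.966, -0.0]
contact_force: [-0.5, 0.4, -1.5]
grip_width: 0.0126
gripper_force: 55.0
```

```bash
python3 -m pendant '[{"tx":0,"ty":0,"tz":0.002,"ax":0,"ay":0,"az":0,"jaw":0},{"tx":0,"ty":0,"tz":0.002,"ax":0,"ay":0,"az":0,"jaw":0.35},{"tx":0,"ty":0,"tz":0.002,"ax":0,"ay":0,"az":0,"jaw":0.35},{"tx":0,"ty":0,"tz":0.002,"ax":0,"ay":0,"az":0,"jaw":0.35},{"tx":0,"ty":0,"tz":-0.05,"ax":0,"ay":0,"az":0,"jaw":0.35},{"tx":0,"ty":0,"tz":-0.1,"ax":0,"ay":0,"az":0,"jaw":0.35},{"tx":0,"ty":0,"tz":-0.17,"ax":0,"ay":0,"az":0,"jaw":0.35},{"tx":0.05,"ty":0.08,"tz":-0.2,"ax":0,"ay":0,"az":0,"jaw":0.35},{"tx":0.09,"ty":0.15,"tz":-0.2,"ax":0,"ay":0,"az":0,"jaw":0.35},{"tx":0.13,"ty":0.22,"tz":-0.2,"ax":0,"ay":0,"az":0,"jaw":0.35},{"tx":0.17,"ty":0.29,"tz":-0.2,"ax":0,"ay":0,"az":0,"jaw":0.35},{"tx":0.2,"ty":0.35,"tz":-0.2,"ax":0,"ay":0,"az":0,"jaw":0.35},{"tx":0.23,"ty":0.4,"tz":-0.2,"ax":0,"ay":0,"az":0,"jaw":0.35},{"tx":0.25,"ty":0.43,"tz":-0.2,"ax":0,"ay":0,"az":0,"jaw":0.35},{"tx":0.25,"ty":0.43,"tz":-0.2,"ax":0,"ay":0,"az":0,"jaw":0.35},{"tx":0.25,"ty":0.43,"tz":-0.2,"ax":0,"ay":0,"az":0,"jaw":0.35}]' 20;cat >> h.py <<'E'
def screws(dz=(0,0,0,0)):
    c=cam('top');s=cam('side')
    P=np.array([[.481+.1105*np.cos(np.radians(a)),-.2605+.1105*np.sin(np.radians(a)),.091] for a in(34,124,214,304)])
    for i in range(4):
        r=[]
        for k in(c,s):
            q=proj(k,P[i]-[0,0,dz[i]]); best=[b for b in blobs(red(k),3) if np.linalg.norm(b[1]-q)<14]
            if not best: r.append(None); continue
            pts=np.vstack([b[2] for b in best]); r.append(pts)
        t=''
        if r[0] is not None:
            v,w=axis(r[0]); m=r[0].mean(0); z=.094-dz[i]; d=ray(c,*(m+v*5),z)-ray(c,*(m-v*5),z)
            t+=f' top n{len(r[0])} {m.round(1)} {ray(c,*m,z)[:2].round(4)} yaw {np.degrees(np.arctan2(d[1],d[0]))%180:.1f} w {w.round(1)}'
        if r[1] is not None: t+=f' side n{len(r[1])} {ray(s,*r[1].mean(0),z)[:2].round(4)}'
        print(i+1,P[i][:2].round(4),t)
E
python3 -c "
from h import *
screws()
c=cam('top');cv2.imwrite('pics/t11.png',cv2.resize(c['img'][160:265,310:420],None,fx=5,fy=5,interpolation=cv2.INTER_CUBIC))"
```

```text
clock: 36.9
ee_pos: [0.4831, 0.036, 0.2407]
ee_rot: [0.0, 0.258, 0.966, -0.0]
contact_force: [-0.1, -0.2, -0.7]
grip_width: 0.0307
gripper_force: 0.0
1 [ 0.5726 -0.1987]  top n25 [348.6 182.4] [ 0.5742 -0.1985] yaw 118.9 w [0.6 3.3] side n7 [ 0.5704 -0.1943]
2 [ 0.4192 -0.1689]  top n28 [342.6 232.7] [ 0.4204 -0.1694] yaw 28.2 w [0.7 3.6] side n57 [ 0.4197 -0.1637]
3 [ 0.3894 -0.3223]  top n24 [394.2 241. ] [ 0.3912 -0.3217] yaw 126.8 w [0.6 3.6] side n16 [ 0.3872 -0.3144]
4 [ 0.5428 -0.3521]  top n21 [400.  190.5] [ 0.5442 -0.3541] yaw 38.7 w [0.6 3.5] side n7 [ 0.5518 -0.348 ]
```

View pics/t11.png

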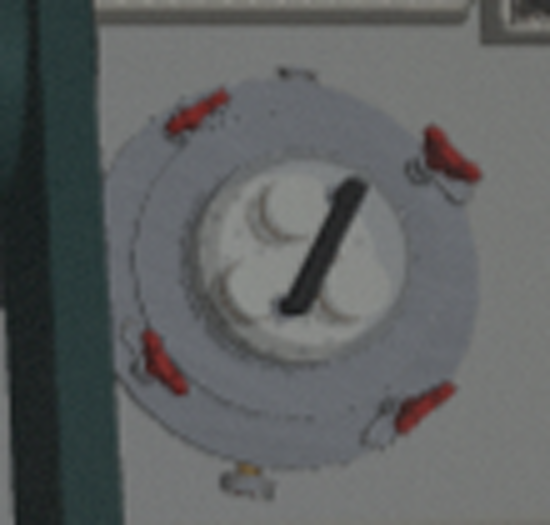

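```bash
python3 -c "
from h import *
c=cam('top');print(ray(c,374,209,.137)); delta([.5735,-.1985,.16],29)"
```

```text
[ 0.48366527 -0.25577538  0.137     ]
t [-0.325  -0.2615  0.1344] yaw now 59.97  az 0.1720 (or -0.8280) tilt [ 1.e-04 -2.e-04 -1.e+00] J6 -1.12
```

```bash
python3 -c "
from h import *
c=cam('top');s=cam('side')
o=[]
for k,b in((c,(362,190,390,228)),(s,(290,120,335,165))):
    g=k['hsv'][:,:,2]; m=np.zeros_like(g); m[b[1]:b[3],b[0]:b[2]]=g[b[1]:b[3],b[0]:b[2]]<55
    B=max(blobs(m,5),key=lambda x:x[0]); o.append(B[1]); print(B[0],B[1],B[2].min(0),B[2].max(0),ray(k,*B[1],.133).round(4))
print(tri(c,o[0],s,o[1]))
print(proj(c,[.481,-.2605,.133]),proj(s,[.481,-.2605,.133]))
"; python3 -m pendant '[{"tx":-0.05,"ty":-0.04,"tz":0.02,"ax":0,"ay":0,"az":0.03,"jaw":0.3},{"tx":-0.325,"ty":-0.262,"tz":0.08,"ax":0,"ay":0,"az":0.172,"jaw":0.3},{"tx":-0.325,"ty":-0.262,"tz":0.08,"ax":0,"ay":0,"az":0.172,"jaw":0.3},{"tx":-0.325,"ty":-0.262,"tz":0.08,"ax":0,"ay":0,"az":0.172,"jaw":0.3},{"tx":-0.325,"ty":-0.262,"tz":0.08,"ax":0,"ay":0,"az":0.172,"jaw":0.3},{"tx":-0.325,"ty":-0.262,"tz":0.08,"ax":0,"ay":0,"az":0.172,"jaw":0.3},{"tx":-0.325,"ty":-0.262,"tz":0.134,"ax":0,"ay":0,"az":0.172,"jaw":0.3},{"tx":-0.325,"ty":-0.262,"tz":0.134,"ax":0,"ay":0,"az":0.172,"jaw":0.3},{"tx":-0.325,"ty":-0.262,"tz":0.134,"ax":0,"ay":0,"az":0.172,"jaw":0.3}]' 20; python3 -c "
from h import *
delta([.5735,-.1985,.083],29)"
```

```text
124 [374.11290323 209.5       ] [366 196] [382 222] [ 0.4827 -0.2573  0.133 ]
74 [314.51351351 151.60810811] [307 147] [323 158] [ 0.4816 -0.2531  0.133 ]
[ 0.48307995 -0.257887    0.13095666]
[375.26757769 210.04454595] [315.40259179 150.91938691]
clock: 38.1
ee_pos: [0.5724, -0.1969, 0.1598]
ee_rot: [-0.001, 0.507, 0.862, 0.0]
contact_force: [0.2, 0.7, 1.3]
grip_width: 0.0264
gripper_force: 0.0
t [-0.0035  0.0004  0.128 ] yaw now 29.08  az 0.0005 (or -0.9995) tilt [-0.0024  0.0014 -1.    ] J6 -0.95
```

```bash
python3 -m pendant '[{"tx":-0.003,"ty":0,"tz":0.05,"ax":0,"ay":0,"az":0,"jaw":0.3},{"tx":-0.003,"ty":0,"tz":0.1,"ax":0,"ay":0,"az":0,"jaw":0.3},{"tx":-0.003,"ty":0,"tz":0.126,"ax":0,"ay":0,"az":0,"jaw":0.3},{"tx":-0.003,"ty":0,"tz":0.126,"ax":0,"ay":0,"az":0,"jaw":0.3},{"tx":-0.003,"ty":0,"tz":0.126,"ax":0,"ay":0,"az":0,"jaw":0},{"tx":-0.003,"ty":0,"tz":0.126,"ax":0,"ay":0,"az":0,"jaw":0},{"tx":-0.003,"ty":0,"tz":0.126,"ax":0,"ay":0,"az":0,"jaw":0},{"tx":-0.003,"ty":0,"tz":0.126,"ax":0,"ay":0,"az":0,"jaw":0}]' 40; python3 -c "
from h import *
delta([.5735,-.1985,.083],29);print(get_obs()['ft_torque'])"
```

```text
clock: 38.9
ee_pos: [0.5737, -0.2002, 0.0863]
ee_rot: [0.0, 0.506, 0.862, -0.001]
contact_force: [-5.2, -2.9, 5.9]
grip_width: 0.0089
gripper_force: 40.0
t [0.0027 0.001  0.0056] yaw now 29.15  az 0.0008 (or -0.9992) tilt [-6.0e-04 -2.3e-03 -1.0e+00] J6 -0.96
[-0.67392704  0.9814766   0.08430312]
```

```bash
python3 -m pendant '[{"tx":0,"ty":0,"tz":0,"ax":0,"ay":0,"az":0.02,"jaw":0},{"tx":0,"ty":0,"tz":0,"ax":0,"ay":0,"az":0.05,"jaw":0},{"tx":0,"ty":0,"tz":0.001,"ax":0,"ay":0,"az":0.09,"jaw":0},{"tx":0,"ty":0,"tz":0.002,"ax":0,"ay":0,"az":0.13,"jaw":0},{"tx":0,"ty":0,"tz":0.003,"ax":0,"ay":0,"az":0.17,"jaw":0},{"tx":0,"ty":0,"tz":0.003,"ax":0,"ay":0,"az":0.17,"jaw":0}]' 40;python3 -c "
from h import *
print(get_obs()['ft_torque'])"; python3 -m pendant '[{"tx":0,"ty":0,"tz":0.001,"ax":0,"ay":0,"az":0.04,"jaw":0},{"tx":0,"ty":0,"tz":0.001,"ax":0,"ay":0,"az":0.08,"jaw":0},{"tx":0,"ty":0,"tz":0.002,"ax":0,"ay":0,"az":0.12,"jaw":0},{"tx":0,"ty":0,"tz":0.003,"ax":0,"ay":0,"az":0.16,"jaw":0},{"tx":0,"ty":0,"tz":0.003,"ax":0,"ay":0,"az":0.18,"jaw":0},{"tx":0,"ty":0,"tz":0.003,"ax":0,"ay":0,"az":0.18,"jaw":0}]' 40;python3 -c "
from h import *
delta([.5735,-.1985,.083],29);print(get_obs()['ft_torque'])"
```

```text
clock: 39.5
ee_pos: [0.5742, -0.2002, 0.0847]
ee_rot: [0.001, 0.717, 0.697, -0.001]
contact_force: [-4.9, -2.7, 6.8]
grip_width: 0.0086
gripper_force: 40.0
[-0.58032708  0.82452709 -0.12097575]
clock: 40.1
ee_pos: [0.5746, -0.2004, 0.0831]
ee_rot: [0.001, 0.883, 0.47, -0.0]
contact_force: [-3.9, -2.2, 6.2]
grip_width: 0.0089
gripper_force: 40.0
t [ 0.0016 -0.0032  0.0001] yaw now -33.99  az -0.3499 (or 0.6501) tilt [ 0.0011 -0.0025 -1.    ] J6 0.15
[-0.63934081  0.77933677 -0.11655058]
```

```bash
python3 -m pendant '[{"tx":0,"ty":0,"tz":0,"ax":0,"ay":0,"az":0,"jaw":0.3},{"tx":0,"ty":0,"tz":0,"ax":0,"ay":0,"az":0,"jaw":0.3},{"tx":0,"ty":0,"tz":-0.07,"ax":0,"ay":0,"az":0,"jaw":0.3},{"tx":0,"ty":0,"tz":-0.14,"ax":0,"ay":0,"az":0,"jaw":0.3},{"tx":0,"ty":0,"tz":-0.17,"ax":0,"ay":0,"az":-0.04,"jaw":0.3},{"tx":-0.34,"ty":-0.14,"tz":-0.17,"ax":0,"ay":0,"az":-0.394,"jaw":0.3},{"tx":-0.34,"ty":-0.14,"tz":-0.17,"ax":0,"ay":0,"az":-0.394,"jaw":0.3},{"tx":-0.34,"ty":-0.14,"tz":-0.17,"ax":0,"ay":0,"az":-0.394,"jaw":0.3},{"tx":-0.34,"ty":-0.14,"tz":-0.17,"ax":0,"ay":0,"az":-0.394,"jaw":0.3},{"tx":-0.34,"ty":-0.14,"tz":-0.17,"ax":0,"ay":0,"az":-0.394,"jaw":0.3},{"tx":-0.34,"ty":-0.14,"tz":-0.17,"ax":0,"ay":0,"az":-0.394,"jaw":0.3},{"tx":-0.34,"ty":-0.14,"tz":-0.17,"ax":0,"ay":0,"az":-0.394,"jaw":0.3},{"tx":-0.34,"ty":-0.14,"tz":-0.13,"ax":0,"ay":0,"az":-0.394,"jaw":0.3},{"tx":-0.34,"ty":-0.14,"tz":-0.13,"ax":0,"ay":0,"az":-0.394,"jaw":0.3},{"tx":-0.34,"ty":-0.14,"tz":-0.13,"ax":0,"ay":0,"az":-0.394,"jaw":0.3}]' 40; python3 -c "
from h import *
delta([.391,-.323,.083],37)
screws((.0033,0,0,0))"
```

```text
clock: 41.6
ee_pos: [0.3907, -0.3211, 0.159]
ee_rot: [-0.0, 0.447, 0.894, 0.0]
contact_force: [-0.2, 0.3, 0.5]
grip_width: 0.0264
gripper_force: 0.0
t [-0.0029 -0.0016  0.1267] yaw now 36.87  az -0.0007 (or 0.9993) tilt [-6.e-04  1.e-03 -1.e+00] J6 -1.47
1 [ 0.5726 -0.1987]  top n20 [348.7 182.3] [ 0.575  -0.1997] yaw 54.3 w [0.6 3.3] side n31 [ 0.5701 -0.192 ]
2 [ 0.4192 -0.1689]  top n27 [342.6 232.7] [ 0.4204 -0.1692] yaw 28.0 w [0.7 3.7] side n55 [ 0.4193 -0.164 ]
3 [ 0.3894 -0.3223]  top n20 [393.2 242. ] [ 0.3883 -0.3183] yaw 127.3 w [0.7 2.6] side n16 [ 0.3872 -0.3144]
4 [ 0.5428 -0.3521]  top n20 [400.2 190.6] [ 0.5436 -0.3543] yaw 39.6 w [0.6 3.5] side n7 [ 0.5518 -0.348 ]
```

```bash
python3 -m pendant '[{"tx":-0.003,"ty":-0.001,"tz":0.05,"ax":0,"ay":0,"az":0,"jaw":0.3},{"tx":-0.003,"ty":-0.001,"tz":0.1,"ax":0,"ay":0,"az":0,"jaw":0.3},{"tx":-0.003,"ty":-0.001,"tz":0.126,"ax":0,"ay":0,"az":0,"jaw":0.3},{"tx":-0.003,"ty":-0.001,"tz":0.126,"ax":0,"ay":0,"az":0,"jaw":0.3},{"tx":-0.003,"ty":-0.001,"tz":0.126,"ax":0,"ay":0,"az":0,"jaw":0},{"tx":-0.003,"ty":-0.001,"tz":0.126,"ax":0,"ay":0,"az":0,"jaw":0},{"tx":-0.003,"ty":-0.001,"tz":0.126,"ax":0,"ay":0,"az":0,"jaw":0},{"tx":-0.003,"ty":-0.001,"tz":0.126,"ax":0,"ay":0,"az":0,"jaw":0}]' 40; python3 -m pendant '[{"tx":0,"ty":0,"tz":0,"ax":0,"ay":0,"az":0.02,"jaw":0},{"tx":0,"ty":0,"tz":0,"ax":0,"ay":0,"az":0.05,"jaw":0},{"tx":0,"ty":0,"tz":0.001,"ax":0,"ay":0,"az":0.09,"jaw":0},{"tx":0,"ty":0,"tz":0.002,"ax":0,"ay":0,"az":0.13,"jaw":0},{"tx":0,"ty":0,"tz":0.003,"ax":0,"ay":0,"az":0.17,"jaw":0},{"tx":0,"ty":0,"tz":0.0035,"ax":0,"ay":0,"az":0.21,"jaw":0},{"tx":0,"ty":0,"tz":0.004,"ax":0,"ay":0,"az":0.25,"jaw":0},{"tx":0,"ty":0,"tz":0.005,"ax":0,"ay":0,"az":0.29,"jaw":0},{"tx":0,"ty":0,"tz":0.0055,"ax":0,"ay":0,"az":0.33,"jaw":0},{"tx":0,"ty":0,"tz":0.006,"ax":0,"ay":0,"az":0.35,"jaw":0},{"tx":0,"ty":0,"tz":0.006,"ax":0,"ay":0,"az":0.35,"jaw":0}]' 40;python3 -c "
from h import *
delta([.42,-.17,.17],-62);print(get_obs()['ft_torque'])"
```

```text
clock: 42.5
ee_pos: [0.3913, -0.3249, 0.0847]
ee_rot: [0.001, 0.446, 0.895, -0.001]
contact_force: [-3.9, -2.9, 2.9]
grip_width: 0.0088
gripper_force: 40.0
clock: 43.6
ee_pos: [0.3894, -0.3251, 0.0813]
ee_rot: [0.001, 0.848, 0.53, -0.002]
contact_force: [-12.3, -6.3, 8.9]
grip_width: 0.0086
gripper_force: 40.0
t [ 0.2541 -0.0676 -0.1489] yaw now -25.99  az 0.2001 (or -0.7999) tilt [-0.0033 -0.0033 -1.    ] J6 -0.37
[-1.24106389  2.3782745  -0.14465485]
```

```bash
python3 -m pendant '[{"tx":0,"ty":0,"tz":0,"ax":0,"ay":0,"az":0,"jaw":0.3},{"tx":0,"ty":0,"tz":0,"ax":0,"ay":0,"az":0,"jaw":0.3},{"tx":0,"ty":0,"tz":-0.07,"ax":0,"ay":0,"az":0,"jaw":0.3},{"tx":0,"ty":0,"tz":-0.14,"ax":0,"ay":0,"az":0,"jaw":0.3},{"tx":0.254,"ty":-0.067,"tz":-0.15,"ax":0,"ay":0,"az":0.2,"jaw":0.3},{"tx":0.254,"ty":-0.067,"tz":-0.15,"ax":0,"ay":0,"az":0.2,"jaw":0.3},{"tx":0.254,"ty":-0.067,"tz":-0.15,"ax":0,"ay":0,"az":0.2,"jaw":0.3},{"tx":0.254,"ty":-0.067,"tz":-0.15,"ax":0,"ay":0,"az":0.2,"jaw":0.3},{"tx":0.254,"ty":-0.067,"tz":-0.13,"ax":0,"ay":0,"az":0.2,"jaw":0.3},{"tx":0.254,"ty":-0.067,"tz":-0.13,"ax":0,"ay":0,"az":0.2,"jaw":0.3},{"tx":0.254,"ty":-0.067,"tz":-0.13,"ax":0,"ay":0,"az":0.2,"jaw":0.3}]' 40; python3 -c "
from h import *
delta([.4197,-.1703,.083],-62)"
```

```text
clock: 44.7
ee_pos: [0.4223, -0.1686, 0.158]
ee_rot: [-0.0, 0.97, 0.243, 0.0]
contact_force: [0.0, 0.2, 0.0]
grip_width: 0.0263
gripper_force: 0.0
t [-0.0052  0.0004  0.1251] yaw now -61.86  az 0.0008 (or -0.9992) tilt [ 2.e-04  2.e-04 -1.e+00] J6 0.55
```

```bash
python3 -m pendant '[{"tx":-0.005,"ty":0,"tz":0.05,"ax":0,"ay":0,"az":0,"jaw":0.3},{"tx":-0.005,"ty":0,"tz":0.1,"ax":0,"ay":0,"az":0,"jaw":0.3},{"tx":-0.005,"ty":0,"tz":0.124,"ax":0,"ay":0,"az":0,"jaw":0.3},{"tx":-0.005,"ty":0,"tz":0.124,"ax":0,"ay":0,"az":0,"jaw":0.3},{"tx":-0.005,"ty":0,"tz":0.124,"ax":0,"ay":0,"az":0,"jaw":0},{"tx":-0.005,"ty":0,"tz":0.124,"ax":0,"ay":0,"az":0,"jaw":0},{"tx":-0.005,"ty":0,"tz":0.124,"ax":0,"ay":0,"az":0,"jaw":0},{"tx":-0.005,"ty":0,"tz":0.124,"ax":0,"ay":0,"az":0,"jaw":0}]' 40; python3 -m pendant '[{"tx":0,"ty":0,"tz":0,"ax":0,"ay":0,"az":0.02,"jaw":0},{"tx":0,"ty":0,"tz":0,"ax":0,"ay":0,"az":0.05,"jaw":0},{"tx":0,"ty":0,"tz":0.001,"ax":0,"ay":0,"az":0.09,"jaw":0},{"tx":0,"ty":0,"tz":0.002,"ax":0,"ay":0,"az":0.13,"jaw":0},{"tx":0,"ty":0,"tz":0.003,"ax":0,"ay":0,"az":0.17,"jaw":0},{"tx":0,"ty":0,"tz":0.0035,"ax":0,"ay":0,"az":0.21,"jaw":0},{"tx":0,"ty":0,"tz":0.004,"ax":0,"ay":0,"az":0.25,"jaw":0},{"tx":0,"ty":0,"tz":0.005,"ax":0,"ay":0,"az":0.29,"jaw":0},{"tx":0,"ty":0,"tz":0.0055,"ax":0,"ay":0,"az":0.33,"jaw":0},{"tx":0,"ty":0,"tz":0.006,"ax":0,"ay":0,"az":0.35,"jaw":0},{"tx":0,"ty":0,"tz":0.006,"ax":0,"ay":0,"az":0.35,"jaw":0}]' 40;python3 -c "
from h import *
delta([.5444,-.3549,.17],-51);print(get_obs()['ft_torque'])"
```

```text
clock: 45.5
ee_pos: [0.4202, -0.1705, 0.0843]
ee_rot: [0.001, 0.97, 0.242, 0.001]
contact_force: [-0.4, 0.4, 5.0]
grip_width: 0.0088
gripper_force: 40.0
clock: 46.6
ee_pos: [0.4201, -0.1701, 0.0809]
ee_rot: [-0.0, 0.953, -0.302, 0.001]
contact_force: [-1.1, 2.3, 10.7]
grip_width: 0.0083
gripper_force: 40.0
t [ 0.3468  0.1328 -0.148 ] yaw now -125.10  az -0.4117 (or 0.5883) tilt [ 1.7e-03 -3.0e-04 -1.0e+00] J6 1.65
[ 0.52192008  0.20686224 -0.12463526]
```

```bash
python3 -m pendant '[{"tx":0,"ty":0,"tz":0,"ax":0,"ay":0,"az":0,"jaw":0.3},{"tx":0,"ty":0,"tz":0,"ax":0,"ay":0,"az":0,"jaw":0.3},{"tx":0,"ty":0,"tz":-0.07,"ax":0,"ay":0,"az":0,"jaw":0.3},{"tx":0,"ty":0,"tz":-0.14,"ax":0,"ay":0,"az":0,"jaw":0.3},{"tx":0,"ty":0,"tz":-0.17,"ax":0,"ay":0,"az":-0.04,"jaw":0.3},{"tx":0.347,"ty":0.133,"tz":-0.17,"ax":0,"ay":0,"az":-0.412,"jaw":0.3},{"tx":0.347,"ty":0.133,"tz":-0.17,"ax":0,"ay":0,"az":-0.412,"jaw":0.3},{"tx":0.347,"ty":0.133,"tz":-0.17,"ax":0,"ay":0,"az":-0.412,"jaw":0.3},{"tx":0.347,"ty":0.133,"tz":-0.17,"ax":0,"ay":0,"az":-0.412,"jaw":0.3},{"tx":0.347,"ty":0.133,"tz":-0.17,"ax":0,"ay":0,"az":-0.412,"jaw":0.3},{"tx":0.347,"ty":0.133,"tz":-0.17,"ax":0,"ay":0,"az":-0.412,"jaw":0.3},{"tx":0.347,"ty":0.133,"tz":-0.17,"ax":0,"ay":0,"az":-0.412,"jaw":0.3},{"tx":0.347,"ty":0.133,"tz":-0.17,"ax":0,"ay":0,"az":-0.412,"jaw":0.3},{"tx":0.347,"ty":0.133,"tz":-0.13,"ax":0,"ay":0,"az":-0.412,"jaw":0.3},{"tx":0.347,"ty":0.133,"tz":-0.13,"ax":0,"ay":0,"az":-0.412,"jaw":0.3},{"tx":0.347,"ty":0.133,"tz":-0.13,"ax":0,"ay":0,"az":-0.412,"jaw":0.3}]' 40; python3 -c "
from h import *
delta([.5444,-.3549,.083],-51)"
```

```text
clock: 48.2
ee_pos: [0.5437, -0.3545, 0.1572]
ee_rot: [-0.001, 0.942, 0.335, -0.001]
contact_force: [0.9, -0.7, 1.0]
grip_width: 0.0266
gripper_force: 0.0
t [0.0005 0.0016 0.1237] yaw now -50.85  az 0.0009 (or -0.9991) tilt [-0.0016  0.0013 -1.    ] J6 0.20
```

```bash
python3 -m pendant '[{"tx":0,"ty":0.001,"tz":0.05,"ax":0,"ay":0,"az":0,"jaw":0.3},{"tx":0,"ty":0.001,"tz":0.1,"ax":0,"ay":0,"az":0,"jaw":0.3},{"tx":0,"ty":0.001,"tz":0.122,"ax":0,"ay":0,"az":0,"jaw":0.3},{"tx":0,"ty":0.001,"tz":0.122,"ax":0,"ay":0,"az":0,"jaw":0.3},{"tx":0,"ty":0.001,"tz":0.122,"ax":0,"ay":0,"az":0,"jaw":0},{"tx":0,"ty":0.001,"tz":0.122,"ax":0,"ay":0,"az":0,"jaw":0},{"tx":0,"ty":0.001,"tz":0.122,"ax":0,"ay":0,"az":0,"jaw":0},{"tx":0,"ty":0.001,"tz":0.122,"ax":0,"ay":0,"az":0,"jaw":0}]' 40; python3 -m pendant '[{"tx":0,"ty":0,"tz":0,"ax":0,"ay":0,"az":0.02,"jaw":0},{"tx":0,"ty":0,"tz":0,"ax":0,"ay":0,"az":0.05,"jaw":0},{"tx":0,"ty":0,"tz":0.001,"ax":0,"ay":0,"az":0.09,"jaw":0},{"tx":0,"ty":0,"tz":0.002,"ax":0,"ay":0,"az":0.13,"jaw":0},{"tx":0,"ty":0,"tz":0.003,"ax":0,"ay":0,"az":0.17,"jaw":0},{"tx":0,"ty":0,"tz":0.0035,"ax":0,"ay":0,"az":0.21,"jaw":0},{"tx":0,"ty":0,"tz":0.004,"ax":0,"ay":0,"az":0.25,"jaw":0},{"tx":0,"ty":0,"tz":0.005,"ax":0,"ay":0,"az":0.29,"jaw":0},{"tx":0,"ty":0,"tz":0.0055,"ax":0,"ay":0,"az":0.33,"jaw":0},{"tx":0,"ty":0,"tz":0.006,"ax":0,"ay":0,"az":0.35,"jaw":0},{"tx":0,"ty":0,"tz":0.006,"ax":0,"ay":0,"az":0.35,"jaw":0}]' 40;python3 -c "
from h import *
delta([.5743,-.2002,.17],-35);print(get_obs()['ft_torque']);screws((.0033,)*4)"
```

```text
clock: 49.0
ee_pos: [0.5439, -0.3541, 0.0859]
ee_rot: [-0.001, 0.942, 0.335, -0.0]
contact_force: [-3.5, 4.3, 5.1]
grip_width: 0.0089
gripper_force: 40.0
clock: 50.1
ee_pos: [0.544, -0.3551, 0.0826]
ee_rot: [0.0, 0.978, -0.207, -0.0]
contact_force: [-3.6, 2.2, 4.9]
grip_width: 0.0087
gripper_force: 40.0
t [-0.0586 -0.2564 -0.1457] yaw now -113.92  az -0.4385 (or 0.5615) tilt [-9.e-04  2.e-04 -1.e+00] J6 1.30
[ 0.5003768   0.81423979 -0.16407543]
1 [ 0.5726 -0.1987]  top n23 [348.2 182.1] [ 0.5758 -0.1982] yaw 55.4 w [0.6 3.5] side n31 [ 0.5701 -0.192 ]
2 [ 0.4192 -0.1689]  side n42 [ 0.4197 -0.1657]
3 [ 0.3894 -0.3223]  side n25 [ 0.3875 -0.315 ]
4 [ 0.5428 -0.3521]
```

```bash
python3 -m pendant '[{"tx":0,"ty":0,"tz":0,"ax":0,"ay":0,"az":0,"jaw":0.3},{"tx":0,"ty":0,"tz":0,"ax":0,"ay":0,"az":0,"jaw":0.3},{"tx":0,"ty":0,"tz":-0.07,"ax":0,"ay":0,"az":0,"jaw":0.3},{"tx":0,"ty":0,"tz":-0.14,"ax":0,"ay":0,"az":0,"jaw":0.3},{"tx":0,"ty":0,"tz":-0.17,"ax":0,"ay":0,"az":-0.04,"jaw":0.3},{"tx":-0.058,"ty":-0.256,"tz":-0.17,"ax":0,"ay":0,"az":-0.438,"jaw":0.3},{"tx":-0.058,"ty":-0.256,"tz":-0.17,"ax":0,"ay":0,"az":-0.438,"jaw":0.3},{"tx":-0.058,"ty":-0.256,"tz":-0.17,"ax":0,"ay":0,"az":-0.438,"jaw":0.3},{"tx":-0.058,"ty":-0.256,"tz":-0.17,"ax":0,"ay":0,"az":-0.438,"jaw":0.3},{"tx":-0.058,"ty":-0.256,"tz":-0.17,"ax":0,"ay":0,"az":-0.438,"jaw":0.3},{"tx":-0.058,"ty":-0.256,"tz":-0.17,"ax":0,"ay":0,"az":-0.438,"jaw":0.3},{"tx":-0.058,"ty":-0.256,"tz":-0.17,"ax":0,"ay":0,"az":-0.438,"jaw":0.3},{"tx":-0.058,"ty":-0.256,"tz":-0.17,"ax":0,"ay":0,"az":-0.438,"jaw":0.3},{"tx":-0.058,"ty":-0.256,"tz":-0.13,"ax":0,"ay":0,"az":-0.438,"jaw":0.3},{"tx":-0.058,"ty":-0.256,"tz":-0.13,"ax":0,"ay":0,"az":-0.438,"jaw":0.3},{"tx":-0.058,"ty":-0.256,"tz":-0.13,"ax":0,"ay":0,"az":-0.438,"jaw":0.3}]' 40; python3 -c "
from h import *
delta([.5744,-.2003,.082],-34)
screws((.0033,)*4)"
```

```text
clock: 51.8
ee_pos: [0.5747, -0.2007, 0.159]
ee_rot: [-0.0, 0.887, 0.461, -0.0]
contact_force: [0.1, 0.3, -1.0]
grip_width: 0.0262
gripper_force: 0.0
t [ 0.0003 -0.0007  0.1284] yaw now -35.08  az -0.0060 (or 0.9940) tilt [-7.e-04  4.e-04 -1.e+00] J6 0.16Traceback (most recent call last):
  File "<string>", line 4, in <module>
    screws((.0033,)*4)
    ~~~~~~^^^^^^^^^^^^
  File "h.py", line 52, in screws
    if r[1] is not None: t+=f' side n{len(r[1])} {ray(s,*r[1].mean(0),z)[:2].round(4)}'
                                                                      ^
UnboundLocalError: cannot access local variable 'z' where it is not associated with a value
```

```bash
python3 -m pendant '[{"tx":0,"ty":0,"tz":0.05,"ax":0,"ay":0,"az":-0.005,"jaw":0.3},{"tx":0,"ty":0,"tz":0.1,"ax":0,"ay":0,"az":-0.005,"jaw":0.3},{"tx":0,"ty":0,"tz":0.129,"ax":0,"ay":0,"az":-0.005,"jaw":0.3},{"tx":0,"ty":0,"tz":0.129,"ax":0,"ay":0,"az":-0.005,"jaw":0.3},{"tx":0,"ty":0,"tz":0.129,"ax":0,"ay":0,"az":-0.005,"jaw":0},{"tx":0,"ty":0,"tz":0.129,"ax":0,"ay":0,"az":-0.005,"jaw":0},{"tx":0,"ty":0,"tz":0.129,"ax":0,"ay":0,"az":-0.005,"jaw":0},{"tx":0,"ty":0,"tz":0.129,"ax":0,"ay":0,"az":-0.005,"jaw":0}]' 45; python3 -m pendant '[{"tx":0,"ty":0,"tz":0,"ax":0,"ay":0,"az":0.02,"jaw":0},{"tx":0,"ty":0,"tz":0,"ax":0,"ay":0,"az":0.05,"jaw":0},{"tx":0,"ty":0,"tz":0.001,"ax":0,"ay":0,"az":0.09,"jaw":0},{"tx":0,"ty":0,"tz":0.002,"ax":0,"ay":0,"az":0.13,"jaw":0},{"tx":0,"ty":0,"tz":0.003,"ax":0,"ay":0,"az":0.17,"jaw":0},{"tx":0,"ty":0,"tz":0.0035,"ax":0,"ay":0,"az":0.21,"jaw":0},{"tx":0,"ty":0,"tz":0.004,"ax":0,"ay":0,"az":0.25,"jaw":0},{"tx":0,"ty":0,"tz":0.005,"ax":0,"ay":0,"az":0.28,"jaw":0},{"tx":0,"ty":0,"tz":0.005,"ax":0,"ay":0,"az":0.3,"jaw":0},{"tx":0,"ty":0,"tz":0.005,"ax":0,"ay":0,"az":0.3,"jaw":0}]' 45;python3 -c "
from h import *
delta([.5743,-.2002,.17],-35);print(get_obs()['ft_torque'])"; python3 -m pendant '[{"tx":0,"ty":0,"tz":0,"ax":0,"ay":0,"az":0.02,"jaw":0},{"tx":0,"ty":0,"tz":0,"ax":0,"ay":0,"az":0.03,"jaw":0},{"tx":0,"ty":0,"tz":0,"ax":0,"ay":0,"az":0.03,"jaw":0}]' 45;python3 -c "
from h import *
delta([.5743,-.2002,.17],-35);print(get_obs()['ft_torque'])"
```

```text
clock: 52.7
ee_pos: [0.5747, -0.2004, 0.0831]
ee_rot: [-0.0, 0.883, 0.469, 0.0]
contact_force: [-3.0, 2.3, 4.9]
grip_width: 0.0088
gripper_force: 45.0
clock: 53.7
ee_pos: [0.5753, -0.2012, 0.0805]
ee_rot: [0.001, 1.0, 0.016, 0.001]
contact_force: [-2.7, -0.7, 7.2]
grip_width: 0.0087
gripper_force: 45.0
t [-0.0014 -0.0016 -0.1492] yaw now -88.18  az -0.2955 (or 0.7045) tilt [ 0.0013 -0.0011 -1.    ] J6 1.09
[-0.0815629   0.738786   -0.12369488]
clock: 54.0
ee_pos: [0.5752, -0.2014, 0.0802]
ee_rot: [0.001, 1.0, -0.03, 0.001]
contact_force: [-2.9, -0.9, 7.7]
grip_width: 0.0087
gripper_force: 45.0
t [-0.0015 -0.0017 -0.1496] yaw now -93.48  az -0.3249 (or 0.6751) tilt [ 0.0012 -0.0014 -1.    ] J6 1.18
[-0.08704282  0.81459482  0.07162711]
```

```bash
python3 -m pendant '[{"tx":0,"ty":0,"tz":0,"ax":0,"ay":0,"az":0.02,"jaw":0},{"tx":0,"ty":0,"tz":0,"ax":0,"ay":0,"az":0.02,"jaw":0}]' 45|grep force;python3 -c "
from h import *
delta([.5743,-.2002,.17],-35);print(get_obs()['ft_torque'])"; python3 -m pendant '[{"tx":0,"ty":0,"tz":0,"ax":0,"ay":0,"az":0.02,"jaw":0},{"tx":0,"ty":0,"tz":0,"ax":0,"ay":0,"az":0.02,"jaw":0}]' 45|grep force;python3 -c "
from h import *
delta([.5743,-.2002,.17],-35);print(get_obs()['ft_torque'])"
```

```text
contact_force: [-1.3, -1.1, 5.1]
gripper_force: 45.0
t [-0.0016 -0.0015 -0.1499] yaw now -97.11  az -0.3451 (or 0.6549) tilt [ 0.0011 -0.0012 -1.    ] J6 1.25
[-0.15702664  0.76418114  0.04227057]
contact_force: [-2.4, -1.2, 4.8]
gripper_force: 45.8
t [-0.0018 -0.0017 -0.15  ] yaw now -100.62  az -0.3645 (or 0.6355) tilt [ 0.001  -0.0019 -1.    ] J6 1.31
[-0.21973948  0.63277564  0.79254766]
```

```bash
python3 -m pendant '[{"tx":0,"ty":0,"tz":0,"ax":0,"ay":0,"az":0.01,"jaw":0},{"tx":0,"ty":0,"tz":0,"ax":0,"ay":0,"az":0.01,"jaw":0}]' 55|grep width;python3 -c "
from h import *
delta([.391,-.325,.17],-26);print(get_obs()['ft_torque'])"
```

```text
grip_width: 0.0094
t [-0.2558  0.2671 -0.1499] yaw now -102.34  az -0.4241 (or 0.5759) tilt [ 0.001  -0.0019 -1.    ] J6 1.34
[-0.12642925  0.65056093  1.05865795]
```

```bash
python3 -m pendant '[{"tx":0,"ty":0,"tz":0,"ax":0,"ay":0,"az":0,"jaw":0.3},{"tx":0,"ty":0,"tz":0,"ax":0,"ay":0,"az":0,"jaw":0.3},{"tx":0,"ty":0,"tz":-0.07,"ax":0,"ay":0,"az":0,"jaw":0.3},{"tx":0,"ty":0,"tz":-0.14,"ax":0,"ay":0,"az":0,"jaw":0.3},{"tx":0,"ty":0,"tz":-0.17,"ax":0,"ay":0,"az":-0.04,"jaw":0.3},{"tx":-0.256,"ty":0.267,"tz":-0.17,"ax":0,"ay":0,"az":-0.424,"jaw":0.3},{"tx":-0.256,"ty":0.267,"tz":-0.17,"ax":0,"ay":0,"az":-0.424,"jaw":0.3},{"tx":-0.256,"ty":0.267,"tz":-0.17,"ax":0,"ay":0,"az":-0.424,"jaw":0.3},{"tx":-0.256,"ty":0.267,"tz":-0.17,"ax":0,"ay":0,"az":-0.424,"jaw":0.3},{"tx":-0.256,"ty":0.267,"tz":-0.17,"ax":0,"ay":0,"az":-0.424,"jaw":0.3},{"tx":-0.256,"ty":0.267,"tz":-0.17,"ax":0,"ay":0,"az":-0.424,"jaw":0.3},{"tx":-0.256,"ty":0.267,"tz":-0.17,"ax":0,"ay":0,"az":-0.424,"jaw":0.3},{"tx":-0.256,"ty":0.267,"tz":-0.17,"ax":0,"ay":0,"az":-0.424,"jaw":0.3},{"tx":-0.256,"ty":0.267,"tz":-0.13,"ax":0,"ay":0,"az":-0.424,"jaw":0.3},{"tx":-0.256,"ty":0.267,"tz":-0.13,"ax":0,"ay":0,"az":-0.424,"jaw":0.3},{"tx":-0.256,"ty":0.267,"tz":-0.13,"ax":0,"ay":0,"az":-0.424,"jaw":0.3}]' 40; python3 -c "
from h import *
delta([.3905,-.325,.0815],-26)"
```

```text
clock: 56.2
ee_pos: [0.3901, -0.3236, 0.1565]
ee_rot: [-0.001, 0.849, 0.528, -0.0]
contact_force: [0.7, -0.2, 0.8]
grip_width: 0.0266
gripper_force: 0.0
t [-0.0018  0.0018  0.125 ] yaw now -26.25  az -0.0014 (or 0.9986) tilt [-7.e-04  1.e-03 -1.e+00] J6 -0.37
```

```bash
python3 -m pendant '[{"tx":-0.002,"ty":0.002,"tz":0.05,"ax":0,"ay":0,"az":0,"jaw":0.3},{"tx":-0.002,"ty":0.002,"tz":0.1,"ax":0,"ay":0,"az":0,"jaw":0.3},{"tx":-0.002,"ty":0.002,"tz":0.126,"ax":0,"ay":0,"az":0,"jaw":0.3},{"tx":-0.002,"ty":0.002,"tz":0.126,"ax":0,"ay":0,"az":0,"jaw":0.3},{"tx":-0.002,"ty":0.002,"tz":0.126,"ax":0,"ay":0,"az":0,"jaw":0},{"tx":-0.002,"ty":0.002,"tz":0.126,"ax":0,"ay":0,"az":0,"jaw":0},{"tx":-0.002,"ty":0.002,"tz":0.126,"ax":0,"ay":0,"az":0,"jaw":0},{"tx":-0.002,"ty":0.002,"tz":0.126,"ax":0,"ay":0,"az":0,"jaw":0}]' 45; python3 -m pendant '[{"tx":0,"ty":0,"tz":0,"ax":0,"ay":0,"az":0.02,"jaw":0},{"tx":0,"ty":0,"tz":0,"ax":0,"ay":0,"az":0.05,"jaw":0},{"tx":0,"ty":0,"tz":0.001,"ax":0,"ay":0,"az":0.09,"jaw":0},{"tx":0,"ty":0,"tz":0.002,"ax":0,"ay":0,"az":0.13,"jaw":0},{"tx":0,"ty":0,"tz":0.003,"ax":0,"ay":0,"az":0.17,"jaw":0},{"tx":0,"ty":0,"tz":0.0035,"ax":0,"ay":0,"az":0.21,"jaw":0},{"tx":0,"ty":0,"tz":0.004,"ax":0,"ay":0,"az":0.25,"jaw":0},{"tx":0,"ty":0,"tz":0.005,"ax":0,"ay":0,"az":0.29,"jaw":0},{"tx":0,"ty":0,"tz":0.005,"ax":0,"ay":0,"az":0.32,"jaw":0},{"tx":0,"ty":0,"tz":0.005,"ax":0,"ay":0,"az":0.34,"jaw":0},{"tx":0,"ty":0,"tz":0.005,"ax":0,"ay":0,"az":0.36,"jaw":0},{"tx":0,"ty":0,"tz":0.005,"ax":0,"ay":0,"az":0.36,"jaw":0}]' 45;python3 -c "
from h import *
delta([.42,-.17,.17],55);print(get_obs()['ft_torque'])"; python3 -m pendant '[{"tx":0,"ty":0,"tz":0,"ax":0,"ay":0,"az":0.02,"jaw":0},{"tx":0,"ty":0,"tz":0,"ax":0,"ay":0,"az":0.02,"jaw":0}]' 45|grep width;python3 -c "
from h import *
delta([.42,-.17,.17],55);print(get_obs()['ft_torque'])"
```

```text
clock: 57.0
ee_pos: [0.3893, -0.325, 0.0821]
ee_rot: [-0.001, 0.849, 0.529, -0.001]
contact_force: [-6.7, 0.6, 6.1]
grip_width: 0.0088
gripper_force: 45.0
clock: 58.2
ee_pos: [0.3884, -0.3238, 0.0789]
ee_rot: [-0.001, 1.0, -0.009, -0.002]
contact_force: [-8.3, 3.5, 7.3]
grip_width: 0.0092
gripper_force: 45.0
t [ 0.0474 -0.2576 -0.1514] yaw now -91.04  az 0.1886 (or -0.8114) tilt [-0.0041  0.0027 -1.    ] J6 0.76
[ 0.65991883  1.37628222 -0.17047961]
grip_width: 0.0088
t [ 0.0312 -0.26   -0.1516] yaw now -94.64  az 0.1686 (or -0.8314) tilt [-0.0041  0.0029 -1.    ] J6 0.82
[ 0.65327248  1.26754396 -0.11745975]
```

```bash
python3 -m pendant '[{"tx":0,"ty":0,"tz":0,"ax":0,"ay":0,"az":0.02,"jaw":0},{"tx":0,"ty":0,"tz":0,"ax":0,"ay":0,"az":0.03,"jaw":0},{"tx":0,"ty":0,"tz":0,"ax":0,"ay":0,"az":0.03,"jaw":0}]' 45|grep width;python3 -c "
from h import *
delta([.42,-.17,.17],55);print(get_obs()['ft_torque'])"; python3 -m pendant '[{"tx":0,"ty":0,"tz":0,"ax":0,"ay":0,"az":0.015,"jaw":0},{"tx":0,"ty":0,"tz":0,"ax":0,"ay":0,"az":0.015,"jaw":0}]' 55|grep width;python3 -c "
from h import *
delta([.42,-.17,.17],55);print(get_obs()['ft_torque'])"
```

```text
grip_width: 0.0089
t [ 0.0075 -0.2615 -0.1518] yaw now -99.89  az 0.1395 (or -0.8605) tilt [-0.0046  0.003  -1.    ] J6 0.91
[0.6955936  1.19142975 0.74499306]
grip_width: 0.0092
t [-0.0047 -0.2614 -0.1518] yaw now -102.56  az 0.1247 (or -0.8753) tilt [-0.0047  0.003  -1.    ] J6 0.96
[0.79627613 1.16105939 1.14147521]
```

```bash
python3 -m pendant '[{"tx":0,"ty":0,"tz":0,"ax":0,"ay":0,"az":0,"jaw":0.3},{"tx":0,"ty":0,"tz":0,"ax":0,"ay":0,"az":0,"jaw":0.3},{"tx":0,"ty":0,"tz":-0.07,"ax":0,"ay":0,"az":0,"jaw":0.3},{"tx":0,"ty":0,"tz":-0.14,"ax":0,"ay":0,"az":-0.02,"jaw":0.3},{"tx":-0.005,"ty":-0.261,"tz":-0.16,"ax":0,"ay":0,"az":-0.875,"jaw":0.3},{"tx":-0.005,"ty":-0.261,"tz":-0.16,"ax":0,"ay":0,"az":-0.875,"jaw":0.3},{"tx":-0.005,"ty":-0.261,"tz":-0.16,"ax":0,"ay":0,"az":-0.875,"jaw":0.3},{"tx":-0.005,"ty":-0.261,"tz":-0.16,"ax":0,"ay":0,"az":-0.875,"jaw":0.3},{"tx":-0.005,"ty":-0.261,"tz":-0.16,"ax":0,"ay":0,"az":-0.875,"jaw":0.3},{"tx":-0.005,"ty":-0.261,"tz":-0.16,"ax":0,"ay":0,"az":-0.875,"jaw":0.3},{"tx":-0.005,"ty":-0.261,"tz":-0.16,"ax":0,"ay":0,"az":-0.875,"jaw":0.3},{"tx":-0.005,"ty":-0.261,"tz":-0.16,"ax":0,"ay":0,"az":-0.875,"jaw":0.3},{"tx":-0.005,"ty":-0.261,"tz":-0.16,"ax":0,"ay":0,"az":-0.875,"jaw":0.3},{"tx":-0.005,"ty":-0.261,"tz":-0.16,"ax":0,"ay":0,"az":-0.875,"jaw":0.3},{"tx":-0.005,"ty":-0.261,"tz":-0.16,"ax":0,"ay":0,"az":-0.875,"jaw":0.3},{"tx":-0.005,"ty":-0.261,"tz":-0.16,"ax":0,"ay":0,"az":-0.875,"jaw":0.3},{"tx":-0.005,"ty":-0.261,"tz":-0.16,"ax":0,"ay":0,"az":-0.875,"jaw":0.3},{"tx":-0.005,"ty":-0.261,"tz":-0.16,"ax":0,"ay":0,"az":-0.875,"jaw":0.3},{"tx":-0.005,"ty":-0.261,"tz":-0.16,"ax":0,"ay":0,"az":-0.875,"jaw":0.3},{"tx":-0.005,"ty":-0.261,"tz":-0.16,"ax":0,"ay":0,"az":-0.875,"jaw":0.3}]' 40; python3 -c "
from h import *
delta([.4201,-.1702,.1],55)"
```

```text
clock: 60.9
ee_pos: [0.4232, -0.1726, 0.1747]
ee_rot: [0.001, 0.432, 0.902, 0.0]
contact_force: [0.3, 0.0, 0.6]
grip_width: 0.0262
gripper_force: 0.0
t [ 0.0066 -0.0016  0.1246] yaw now 38.78  az -0.0901 (or 0.9099) tilt [ 0.0021 -0.001  -1.    ] J6 -1.22
```

```bash
python3 -m pendant '[{"tx":0.0066,"ty":-0.0016,"tz":0,"ax":0,"ay":0,"az":-0.04,"jaw":0.3},{"tx":0.0066,"ty":-0.0016,"tz":0,"ax":0,"ay":0,"az":-0.09,"jaw":0.3},{"tx":0.0066,"ty":-0.0016,"tz":0,"ax":0,"ay":0,"az":-0.09,"jaw":0.3},{"tx":0.0066,"ty":-0.0016,"tz":0.05,"ax":0,"ay":0,"az":-0.09,"jaw":0.3},{"tx":0.0066,"ty":-0.0016,"tz":0.05,"ax":0,"ay":0,"az":-0.09,"jaw":0.3}]' 45;python3 -c "
from h import *
delta([.4201,-.1702,.0815],55)"
```

```text
clock: 61.4
ee_pos: [0.4178, -0.1689, 0.1424]
ee_rot: [-0.002, 0.305, 0.952, 0.0]
contact_force: [0.2, -0.1, 0.4]
grip_width: 0.0263
gripper_force: 0.0
t [-0.0048  0.0005  0.1015] yaw now 54.43  az -0.0032 (or 0.9968) tilt [-0.0029  0.0019 -1.    ] J6 -1.49
```

```bash
python3 -m pendant '[{"tx":-0.004,"ty":0,"tz":0.03,"ax":0,"ay":0,"az":-0.003,"jaw":0.3},{"tx":-0.004,"ty":0,"tz":0.07,"ax":0,"ay":0,"az":-0.003,"jaw":0.3},{"tx":-0.004,"ty":0,"tz":0.102,"ax":0,"ay":0,"az":-0.003,"jaw":0.3},{"tx":-0.004,"ty":0,"tz":0.102,"ax":0,"ay":0,"az":-0.003,"jaw":0.3},{"tx":-0.004,"ty":0,"tz":0.102,"ax":0,"ay":0,"az":-0.003,"jaw":0},{"tx":-0.004,"ty":0,"tz":0.102,"ax":0,"ay":0,"az":-0.003,"jaw":0},{"tx":-0.004,"ty":0,"tz":0.102,"ax":0,"ay":0,"az":-0.003,"jaw":0},{"tx":-0.004,"ty":0,"tz":0.102,"ax":0,"ay":0,"az":-0.003,"jaw":0}]' 45; python3 -m pendant '[{"tx":0,"ty":0,"tz":0,"ax":0,"ay":0,"az":0.02,"jaw":0},{"tx":0,"ty":0,"tz":0,"ax":0,"ay":0,"az":0.05,"jaw":0},{"tx":0,"ty":0,"tz":0.001,"ax":0,"ay":0,"az":0.09,"jaw":0},{"tx":0,"ty":0,"tz":0.002,"ax":0,"ay":0,"az":0.13,"jaw":0},{"tx":0,"ty":0,"tz":0.003,"ax":0,"ay":0,"az":0.17,"jaw":0},{"tx":0,"ty":0,"tz":0.0035,"ax":0,"ay":0,"az":0.21,"jaw":0},{"tx":0,"ty":0,"tz":0.004,"ax":0,"ay":0,"az":0.25,"jaw":0},{"tx":0,"ty":0,"tz":0.005,"ax":0,"ay":0,"az":0.29,"jaw":0},{"tx":0,"ty":0,"tz":0.005,"ax":0,"ay":0,"az":0.32,"jaw":0},{"tx":0,"ty":0,"tz":0.005,"ax":0,"ay":0,"az":0.34,"jaw":0},{"tx":0,"ty":0,"tz":0.005,"ax":0,"ay":0,"az":0.34,"jaw":0}]' 45;python3 -c "
from h import *
delta([.544,-.355,.17],66);print(get_obs()['ft_torque'])"; python3 -m pendant '[{"tx":0,"ty":0,"tz":0,"ax":0,"ay":0,"az":0.02,"jaw":0},{"tx":0,"ty":0,"tz":0,"ax":0,"ay":0,"az":0.02,"jaw":0}]' 45|grep width;python3 -c "
from h import *
delta([.544,-.355,.17],66);print(get_obs()['ft_torque'])"
```

```text
clock: 62.2
ee_pos: [0.4221, -0.1714, 0.0839]
ee_rot: [0.001, 0.3, 0.954, -0.0]
contact_force: [1.1, 2.2, 6.1]
grip_width: 0.0088
gripper_force: 45.0
clock: 63.3
ee_pos: [0.4206, -0.1718, 0.0808]
ee_rot: [0.001, 0.744, 0.669, -0.001]
contact_force: [-4.0, -1.4, 9.4]
grip_width: 0.0087
gripper_force: 45.0
t [-0.2822  0.2367 -0.1483] yaw now -6.07  az -0.4004 (or 0.5996) tilt [-3.0e-04 -1.7e-03 -1.0e+00] J6 -0.43
[-0.56218426  0.76673298 -0.18045843]
grip_width: 0.0091
t [-0.2674  0.2535 -0.1484] yaw now -9.57  az -0.4198 (or 0.5802) tilt [-4.0e-04 -1.7e-03 -1.0e+00] J6 -0.37
[-0.37940296  0.59797661  0.70408258]
```

```bash
python3 -m pendant '[{"tx":0,"ty":0,"tz":0,"ax":0,"ay":0,"az":0.018,"jaw":0},{"tx":0,"ty":0,"tz":0,"ax":0,"ay":0,"az":0.018,"jaw":0}]' 55|grep width;python3 -c "
from h import *
delta([.544,-.355,.17],66);print(get_obs()['ft_torque'])"; python3 -m pendant '[{"tx":0,"ty":0,"tz":0,"ax":0,"ay":0,"az":0,"jaw":0.3},{"tx":0,"ty":0,"tz":0,"ax":0,"ay":0,"az":0,"jaw":0.3},{"tx":0,"ty":0,"tz":-0.07,"ax":0,"ay":0,"az":0,"jaw":0.3},{"tx":0,"ty":0,"tz":-0.14,"ax":0,"ay":0,"az":0,"jaw":0.3},{"tx":0,"ty":0,"tz":-0.17,"ax":0,"ay":0,"az":-0.04,"jaw":0.3},{"tx":0,"ty":0,"tz":-0.17,"ax":0,"ay":0,"az":-0.04,"jaw":0.3}]' 40;python3 -c "
from h import *
delta([.544,-.355,.17],66)"
```

```text
grip_width: 0.0094
t [-0.253   0.2677 -0.1482] yaw now -12.74  az -0.4374 (or 0.5626) tilt [-3.e-04 -2.e-03 -1.e+00] J6 -0.31
[-0.33839253  0.46457803  1.10231308]
clock: 64.3
ee_pos: [0.4229, -0.172, 0.1844]
ee_rot: [0.003, 0.741, 0.672, 0.001]
contact_force: [0.7, 0.5, -0.7]
grip_width: 0.0263
gripper_force: 0.0
t [-0.2838  0.2303  0.026 ] yaw now -5.57  az -0.3976 (or 0.6024) tilt [ 0.0053 -0.0029 -1.    ] J6 -0.44
```

```bash
python3 -m pendant '[{"tx":-0.284,"ty":0.23,"tz":0,"ax":0,"ay":0,"az":-0.398,"jaw":0.3},{"tx":-0.284,"ty":0.23,"tz":0,"ax":0,"ay":0,"az":-0.398,"jaw":0.3},{"tx":-0.284,"ty":0.23,"tz":0,"ax":0,"ay":0,"az":-0.398,"jaw":0.3},{"tx":-0.284,"ty":0.23,"tz":0,"ax":0,"ay":0,"az":-0.398,"jaw":0.3},{"tx":-0.284,"ty":0.23,"tz":0,"ax":0,"ay":0,"az":-0.398,"jaw":0.3},{"tx":-0.284,"ty":0.23,"tz":0,"ax":0,"ay":0,"az":-0.398,"jaw":0.3},{"tx":-0.284,"ty":0.23,"tz":0,"ax":0,"ay":0,"az":-0.398,"jaw":0.3},{"tx":-0.284,"ty":0.23,"tz":0,"ax":0,"ay":0,"az":-0.398,"jaw":0.3},{"tx":-0.284,"ty":0.23,"tz":0,"ax":0,"ay":0,"az":-0.398,"jaw":0.3},{"tx":-0.284,"ty":0.23,"tz":0.04,"ax":0,"ay":0,"az":-0.398,"jaw":0.3},{"tx":-0.284,"ty":0.23,"tz":0.05,"ax":0,"ay":0,"az":-0.398,"jaw":0.3},{"tx":-0.284,"ty":0.23,"tz":0.05,"ax":0,"ay":0,"az":-0.398,"jaw":0.3}]' 40;python3 -c "
from h import *
delta([.544,-.355,.0815],66)"
```

```text
clock: 65.5
ee_pos: [0.54, -0.353, 0.1491]
ee_rot: [-0.002, 0.209, 0.978, 0.001]
contact_force: [-1.0, 1.6, 0.1]
grip_width: 0.0263
gripper_force: 0.0
t [-0.0081 -0.0005  0.1126] yaw now 65.88  az -0.0007 (or 0.9993) tilt [-0.004   0.0034 -1.    ] J6 -1.84
```

```bash
python3 -m pendant '[{"tx":-0.007,"ty":0,"tz":0.03,"ax":0,"ay":0,"az":0,"jaw":0.3},{"tx":-0.007,"ty":0,"tz":0.08,"ax":0,"ay":0,"az":0,"jaw":0.3},{"tx":-0.007,"ty":0,"tz":0.113,"ax":0,"ay":0,"az":0,"jaw":0.3},{"tx":-0.007,"ty":0,"tz":0.113,"ax":0,"ay":0,"az":0,"jaw":0.3},{"tx":-0.007,"ty":0,"tz":0.113,"ax":0,"ay":0,"az":0,"jaw":0},{"tx":-0.007,"ty":0,"tz":0.113,"ax":0,"ay":0,"az":0,"jaw":0},{"tx":-0.007,"ty":0,"tz":0.113,"ax":0,"ay":0,"az":0,"jaw":0},{"tx":-0.007,"ty":0,"tz":0.113,"ax":0,"ay":0,"az":0,"jaw":0}]' 45; python3 -m pendant '[{"tx":0,"ty":0,"tz":0,"ax":0,"ay":0,"az":0.02,"jaw":0},{"tx":0,"ty":0,"tz":0,"ax":0,"ay":0,"az":0.05,"jaw":0},{"tx":0,"ty":0,"tz":0.001,"ax":0,"ay":0,"az":0.09,"jaw":0},{"tx":0,"ty":0,"tz":0.002,"ax":0,"ay":0,"az":0.13,"jaw":0},{"tx":0,"ty":0,"tz":0.003,"ax":0,"ay":0,"az":0.17,"jaw":0},{"tx":0,"ty":0,"tz":0.0035,"ax":0,"ay":0,"az":0.21,"jaw":0},{"tx":0,"ty":0,"tz":0.004,"ax":0,"ay":0,"az":0.25,"jaw":0},{"tx":0,"ty":0,"tz":0.005,"ax":0,"ay":0,"az":0.29,"jaw":0},{"tx":0,"ty":0,"tz":0.005,"ax":0,"ay":0,"az":0.33,"jaw":0},{"tx":0,"ty":0,"tz":0.005,"ax":0,"ay":0,"az":0.37,"jaw":0},{"tx":0,"ty":0,"tz":0.005,"ax":0,"ay":0,"az":0.39,"jaw":0},{"tx":0,"ty":0,"tz":0.005,"ax":0,"ay":0,"az":0.39,"jaw":0}]' 45;python3 -c "
from h import *
delta([.48,.0,.25],0);print(get_obs()['ft_torque'])"; python3 -m pendant '[{"tx":0,"ty":0,"tz":0,"ax":0,"ay":0,"az":0.02,"jaw":0},{"tx":0,"ty":0,"tz":0,"ax":0,"ay":0,"az":0.03,"jaw":0},{"tx":0,"ty":0,"tz":0,"ax":0,"ay":0,"az":0.03,"jaw":0}]' 50|grep width;python3 -c "
from h import *
delta([.48,.0,.25],0);print(get_obs()['ft_torque'])"
```

```text
clock: 66.3
ee_pos: [0.5464, -0.3562, 0.0855]
ee_rot: [0.001, 0.208, 0.978, -0.0]
contact_force: [1.0, 0.7, 3.6]
grip_width: 0.0083
gripper_force: 45.0
clock: 67.5
ee_pos: [0.543, -0.3583, 0.082]
ee_rot: [0.0, 0.733, 0.68, -0.003]
contact_force: [-7.6, -6.7, 4.7]
grip_width: 0.0089
gripper_force: 45.0
t [ 0.5865 -0.1502 -0.2818] yaw now -4.27  az -0.0237 (or 0.9763) tilt [-0.0036 -0.0037 -1.    ] J6 -0.61
[-1.15933991  1.65896403 -0.0804936 ]
grip_width: 0.0087
t [ 0.5702 -0.2031 -0.282 ] yaw now -9.53  az -0.0530 (or 0.9470) tilt [-0.0042 -0.0036 -1.    ] J6 -0.52
[-1.069089    1.58878336  0.69738826]
```

```bash
python3 -m pendant '[{"tx":0,"ty":0,"tz":0,"ax":0,"ay":0,"az":0.018,"jaw":0},{"tx":0,"ty":0,"tz":0,"ax":0,"ay":0,"az":0.018,"jaw":0}]' 55|grep width;python3 -c "
from h import *
print(get_obs()['ft_torque'])"; python3 -m pendant '[{"tx":0,"ty":0,"tz":0,"ax":0,"ay":0,"az":0,"jaw":0.3},{"tx":0,"ty":0,"tz":0,"ax":0,"ay":0,"az":0,"jaw":0.3},{"tx":0,"ty":0,"tz":-0.07,"ax":0,"ay":0,"az":0,"jaw":0.3},{"tx":0,"ty":0,"tz":-0.14,"ax":0,"ay":0,"az":0,"jaw":0.3},{"tx":0,"ty":0,"tz":-0.22,"ax":0,"ay":0,"az":-0.04,"jaw":0.3},{"tx":0.54,"ty":-0.2,"tz":-0.26,"ax":0,"ay":0,"az":-0.06,"jaw":0.3},{"tx":0.54,"ty":-0.2,"tz":-0.26,"ax":0,"ay":0,"az":-0.06,"jaw":0.3},{"tx":0.54,"ty":-0.2,"tz":-0.26,"ax":0,"ay":0,"az":-0.06,"jaw":0.3},{"tx":0.54,"ty":-0.2,"tz":-0.26,"ax":0,"ay":0,"az":-0.06,"jaw":0.3},{"tx":0.54,"ty":-0.2,"tz":-0.26,"ax":0,"ay":0,"az":-0.06,"jaw":0.3},{"tx":0.54,"ty":-0.2,"tz":-0.26,"ax":0,"ay":0,"az":-0.06,"jaw":0.3},{"tx":0.54,"ty":-0.2,"tz":-0.26,"ax":0,"ay":0,"az":-0.06,"jaw":0.3},{"tx":0.54,"ty":-0.2,"tz":-0.26,"ax":0,"ay":0,"az":-0.06,"jaw":0.3},{"tx":0.54,"ty":-0.2,"tz":-0.26,"ax":0,"ay":0,"az":-0.06,"jaw":0.3},{"tx":0.54,"ty":-0.2,"tz":-0.26,"ax":0,"ay":0,"az":-0.06,"jaw":0.3}]' 40;python3 -c "
from h import *
screws((.0072,)*4)
c=cam('top')
h=c['hsv']; m=(h[:,:,0]>100)&(h[:,:,0]<130)&(h[:,:,1]>120)
for a,ce,p in blobs(m,15):
    if 150<ce[1]<260: print('blue',a,ce.round(1),p.min(0),p.max(0))
s=cam('side')
for k,b in((c,(362,190,390,228)),(s,(290,120,335,165))):
    g=k['hsv'][:,:,2]; m=np.zeros_like(g); m[b[1]:b[3],b[0]:b[2]]=g[b[1]:b[3],b[0]:b[2]]<55
    B=max(blobs(m,5),key=lambda x:x[0]); print(B[0],B[1],ray(k,*B[1],.129).round(4))
"
```

```text
grip_width: 0.0092
[-1.03084703  1.60308224  1.12539189]
clock: 69.5
ee_pos: [0.5009, -0.0141, 0.2371]
ee_rot: [0.0, 0.72, 0.694, 0.0]
contact_force: [0.2, -0.0, -0.3]
grip_width: 0.0264
gripper_force: 0.0Traceback (most recent call last):
  File "<string>", line 3, in <module>
    screws((.0072,)*4)
    ~~~~~~^^^^^^^^^^^^
  File "h.py", line 52, in screws
    if r[1] is not None: t+=f' side n{len(r[1])} {ray(s,*r[1].mean(0),z)[:2].round(4)}'
                                                                      ^
UnboundLocalError: cannot access local variable 'z' where it is not associated with a value
```

```bash
sed -i "s/        t=''/        t='';z=.09/" h.py; python3 -m pendant '[{"tx":0.08,"ty":0,"tz":0,"ax":0,"ay":0,"az":0,"jaw":0.3},{"tx":0.16,"ty":0,"tz":0,"ax":0,"ay":0,"az":0,"jaw":0.3},{"tx":0.24,"ty":0,"tz":0,"ax":0,"ay":0,"az":0,"jaw":0.3},{"tx":0.32,"ty":0,"tz":0,"ax":0,"ay":0,"az":0,"jaw":0.3},{"tx":0.35,"ty":0,"tz":0,"ax":0,"ay":0,"az":0,"jaw":0.3},{"tx":0.35,"ty":0,"tz":0,"ax":0,"ay":0,"az":0,"jaw":0.3},{"tx":0.35,"ty":0,"tz":0,"ax":0,"ay":0,"az":0,"jaw":0.3}]' 40|head -2;python3 -c "
from h import *
screws((.0072,)*4)
c=cam('top')
h=c['hsv']; m=(h[:,:,0]>100)&(h[:,:,0]<130)&(h[:,:,1]>120)
for a,ce,p in blobs(m,15):
    if 150<ce[1]<260: print('blue',a,ce.round(1),p.min(0),p.max(0))
s=cam('side')
for k,b in((c,(362,190,390,228)),(s,(290,120,335,165))):
    g=k['hsv'][:,:,2]; m=np.zeros_like(g); m[b[1]:b[3],b[0]:b[2]]=g[b[1]:b[3],b[0]:b[2]]<55
    B=max(blobs(m,5),key=lambda x:x[0]); print(B[0],B[1],ray(k,*B[1],.129).round(4))
"
```

```text
clock: 70.3
ee_pos: [0.5083, 0.1955, 0.2366]
1 [ 0.5726 -0.1987]  top n19 [348.5 182.8] [ 0.5742 -0.1999] yaw 174.7 w [0.5 3.5] side n35 [ 0.5704 -0.1937]
2 [ 0.4192 -0.1689]  top n22 [342.1 232.6] [ 0.4212 -0.1694] yaw 86.1 w [0.6 3.3] side n30 [ 0.4197 -0.1677]
3 [ 0.3894 -0.3223]  top n21 [393.6 241.6] [ 0.3899 -0.3223] yaw 172.7 w [0.5 3.3] side n33 [ 0.3877 -0.3147]
4 [ 0.5428 -0.3521]  top n22 [398.5 191. ] [ 0.5438 -0.352 ] yaw 83.1 w [0.6 3.7]
blue 174 [259.6 176. ] [233 175] [295 178]
127 [373.77165354 209.42519685] [ 0.4835 -0.2576  0.129 ]
66 [314.28787879 152.37878788] [ 0.483  -0.2554  0.129 ]
```

```bash
python3 -c "
from rig import env
print(env.sign_off())"
```

```text
the job is handed in; nothing more can be done
None
```

The job is handed in: all three jars stand on the plate, the drawer is shut, the cover sits on the gasket about 3 to 5 mm off centre, and all four screws were turned half way, then home to their stops, in cross order (1, 3, 2, 4) both times; the sign-off returned no verdict, and I did not re-check the timer, label roll or marker at the end.

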